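# Clear the punch bed into its tray slide the tray home and set the gauge

## Robot

A 7-joint arm with a two-finger parallel gripper is mounted at the origin on the work surface. World frame = base frame: x ahead of the robot, y to its left, z up, the work surface at z = 0. Lengths are in mm, angles in rad, forces in N, time in s.
With the tool pointing down it reaches from about 350 to 900 mm from the base axis. Payload 7.2 kg.
Tool frame: the origin (TCP) lies between the finger pads; the fingertips stand 17 mm ahead of it and the grasp point (between the pads) lies 2 mm behind it; z points along the fingers, x is the direction in which the jaws open and shut, and the axes are right-handed (so a half turn about z gives the same grasp; the last joint's range is limited). The gripper opens to 88 mm and grips with 3 to 60 N. Pads are 20 mm wide; open, the fingers measure 115 mm over their backs; the gripper's body (75 mm by 178 mm) begins 61 mm behind the grasp point.
Start: joints at [1.141, 0.411, -0.013, 1.596, 0.006, 1.134, -0.082], TCP at [221.212, -584.546, 239.653] pointing down, gripper open.
Joint ranges: [-2.95, 2.95], [-0.29, 1.99], [-1.47, 1.44], [0.14, 2.54], [-1.03, 4.17], [0.13, 1.85], [-2.86, 2.86]. Speed limits (rad/s): [2.39, 2.39, 3.01, 3.01, 3.14, 3.14, 3.14].

## Interface

Orientations are given as a unit quaternion [x, y, z, w].
In Python, from station import robot, optics gives the robot as it stands. The module is installed in compiled form; this text tells all that it offers.
- The arm moves only by the tool apply_moves, never from a script. Its arguments are lists of equal length, an entry for each row: "delta_pos": the shift along the world's x, y, z in mm, a list of three; "spin": the turn about the world's z in rad; "grip": the closure, from 0 (fully open) to 1 (shut). A call has exactly 10 rows; each row shifts and turns the commanded pose from where the row before left it; what a row does not reach is not made up. A row lasts 1/10 s, in which the tool goes at most 50 mm and 8.59 degrees, less where a joint would pass 70% of its speed; a pose out of reach is approached as far as the arm can. A call with a gripper value outside its range is refused whole. The fingers move at their own pace and stop on an object; the grip force is fixed at half the most. Time passes only in rows, so rows that do not move let the fingers close, or fill a call up. It gives the time, the measured TCP pose, the force and the opening at its end, in the units of the state.
- robot.get_obs(): the state, without advancing time (a new reading comes with each control period).
- optics.grab_frame(name): name is "scene" or "top"; returns the picture (400x640x3 uint8, blue, green, red); there is no depth.
- optics.camera_info(name): a dict with "K" (3x3 intrinsics, pixels), "camera_from_world" (4x4, takes a point from world to camera coordinates). Camera axes: x right, y up, looking along -z (the intrinsics and any distortion apply to the point x, -y, -z); pixel columns grow to the right and rows downward; lengths in mm; the calibration is good to about 2 mm. A picture is of the moment at which its call begins. camera_info takes no time and is no camera call.
- robot.hand_in(): hands the job in, once; it reports no verdict.
The state is a dict: "t": time; "qpos": joint angles; "qd": joint speeds; "joint_torque": joint torques, N m; "position": TCP position; "tool_rot": TCP orientation; "contact_force": force on the tool from outside, world axes, zero at the start; "torque": the same for the moment, N m; "grip_width": finger opening in mm.
Only numpy, scipy, OpenCV 4.12 (cv2) and the standard library are available. Lean on these libraries where they do the work, as an engineer would, in place of code of your own. Each camera call takes 0.05 s, during which the arm holds its last target. There are 200 camera calls.

## Task

Clear up after punching: start the empty tray a little way into the bay under the punch, left drawn out in front of the bed, take the scraper block and sweep every wooden disc off the bed over its front edge into the tray, not pushing discs on the bed with the bare fingers. Then stand the scraper back in its wooden rest and slide the tray, with all the discs in it, fully home so that its front is flush. Also move the flat gauge from its stand into the slot on top of the press head, blade down to its shoulder. Leave the pencil tin and the glass paperweight where they stand.

Things in the scene. Friction and masses are not known exactly. Their poses are not given: they have to be found in the camera images.
- punch: grey fixed bench hole punch, 300 mm deep, 190 mm wide. Origin: middle of the bay mouth (lower front edge) at desk level; +x into the bay, z up. Press head at x=225 to 300 mm, top 149 mm above the desk; an unused lever beside and behind it. Flared cheeks 34 mm high at the mouth stand 176 mm apart at x=0, widening to about 220 mm at x=-35 mm
- bed_edge (a point): middle of the front edge of the punch's flat steel bed, on its top face (64 mm above the desk); axes as the punch. The bed runs back 225 mm to the press head. Rails 18 mm high along its sides from 5 mm behind the edge, inner faces at y=+-75 mm
- bay_stop (a point): middle of the stop at the back of the hidden bay under the bed, at desk level, 170 mm inside the mouth (punch x=170 mm); axes as the punch. The bay's floor is the desk, its straight side walls are 172 mm apart, its roof is 54 mm above the desk
- tray: loose open aluminium tray, 170 mm (x) by 164 mm (y) by 46 mm high, walls and floor 4 mm, 0.35 kg; slides on the desk. Origin: centre of the underside. Handle: an upright tab 18 mm thick in y, z 8 to 46 mm, out of the front wall from x=-85 to -145 mm. It enters the bay +x first; home, its back meets the stop, its front is flush with the mouth, its origin is at punch x=85 mm
- scraper: loose wooden scraper block, stands upright: foot 80 mm (x) by 28 mm (y) by 30 mm high, above it a grip 50 mm (x) by 20 mm (y) from z=30 to 78 mm. Origin: centre of the underside. 0.16 kg
- gauge: loose flat steel gauge blade, 60 mm (x) by 6 mm (y), z 0 to 50 mm, with a black plastic grip above it, 76 mm (x) by 16 mm (y), z 50 to 95 mm; the grip's underside is the shoulder. Origin: middle of the blade's lower end. Stands upright in the stand at the start. 0.15 kg
- stand: fixed wooden block 90 mm (x) by 36 mm (y) by 45 mm high near the robot, with a slot right through along its x, 66 by 10 mm, in which the gauge stands on the desk. Origin: centre of the underside
- slot (a point): middle of the mouth of the gauge slot in the flat top of the press head, 149 mm above the desk, 262.5 mm behind the bay mouth; axes as the punch. Slot 66 mm along y, 10 mm along x, 85 mm deep: the gauge, blade down, either way round, goes in until its shoulder rests on the head (its origin then 50 mm below this point)
- rest: fixed shallow wooden rest on the desk for the scraper, an open box 124 mm (x) by 64 mm (y) by 16 mm high, walls and floor 5 mm. Origin: centre of the underside. The scraper stands in it at the start, long side along its x
- disc0: punched-out plywood disc, 42 mm across, 10 mm thick, 15 g, lying flat on the bed at the start; origin: centre of its underside. Some of the six discs are absent (None)
- disc1: punched-out plywood disc, 42 mm across, 10 mm thick, 15 g, lying flat on the bed at the start; origin: centre of its underside. Some of the six discs are absent (None)
- disc2: punched-out plywood disc, 42 mm across, 10 mm thick, 15 g, lying flat on the bed at the start; origin: centre of its underside. Some of the six discs are absent (None)
- disc3: punched-out plywood disc, 42 mm across, 10 mm thick, 15 g, lying flat on the bed at the start; origin: centre of its underside. Some of the six discs are absent (None)
- disc4: punched-out plywood disc, 42 mm across, 10 mm thick, 15 g, lying flat on the bed at the start; origin: centre of its underside. Some of the six discs are absent (None)
- disc5: punched-out plywood disc, 42 mm across, 10 mm thick, 15 g, lying flat on the bed at the start; origin: centre of its underside. Some of the six discs are absent (None)
- pencil_tin: bystander: round aluminium pencil tin, 74 mm across, 100 mm high, pencils to 165 mm; origin centre of the underside
- paperweight: bystander: round glass paperweight 80 mm across, 48 mm high; origin centre of the underside
Not all that is in view belongs to the job. Several things look just like the gauge: the one meant starts farthest from the robot's base.

How it is judged (in metres and radians):
On the way, in this order (a step that is already met when the one before it is completed fails the run):
1. the tray's back end stands in the bay mouth (10 to 120 mm in), straight, with the rest of the tray drawn out (x of tray in the frame of punch between -0.075 and 0.035 m and y of tray in the frame of punch between -0.015 and 0.015 m and z of tray in the frame of punch below 0.008 m and angle between the x axis of tray and the x axis of punch, either way round below 0.12 rad), for 0.2 s.
2. the scraper block is down on the bed (x of scraper in the frame of punch between -0.02 and 0.225 m and y of scraper in the frame of punch between -0.06 and 0.06 m and z of scraper in the frame of punch between 0.055 and 0.076 m), for 0.2 s.
3. all discs are in the tray (x of disc0 in the frame of tray between -0.083 and 0.083 m and y of disc0 in the frame of tray between -0.08 and 0.08 m and z of disc0 in the frame of tray between 0 and 0.046 m and x of disc1 in the frame of tray between -0.083 and 0.083 m and y of disc1 in the frame of tray between -0.08 and 0.08 m and z of disc1 in the frame of tray between 0 and 0.046 m and x of disc2 in the frame of tray between -0.083 and 0.083 m and y of disc2 in the frame of tray between -0.08 and 0.08 m and z of disc2 in the frame of tray between 0 and 0.046 m and x of disc3 in the frame of tray between -0.083 and 0.083 m and y of disc3 in the frame of tray between -0.08 and 0.08 m and z of disc3 in the frame of tray between 0 and 0.046 m and x of disc4 in the frame of tray between -0.083 and 0.083 m and y of disc4 in the frame of tray between -0.08 and 0.08 m and z of disc4 in the frame of tray between 0 and 0.046 m and x of disc5 in the frame of tray between -0.083 and 0.083 m and y of disc5 in the frame of tray between -0.08 and 0.08 m and z of disc5 in the frame of tray between 0 and 0.046 m), for 0.2 s.
At the end, for the whole second after the job is handed in: every disc lies inside the tray below its rim; the tray is home in the bay, front flush within 6 mm, straight; the scraper stands upright inside its rest; the gauge blade is in the slot of the press head with its shoulder down on the head within 5 mm; all at rest (all of step 3 and x of tray in the frame of punch above 0.079 m and y of tray in the frame of punch between -0.012 and 0.012 m and z of tray in the frame of punch below 0.006 m and angle between the x axis of tray and the x axis of punch, either way round below 0.06 rad and linear speed of each of tray, scraper, gauge below 0.01 m/s and z of scraper in the frame of rest below 0.012 m and angle between scraper's own z axis and vertical below 0.1 rad and x of scraper in the frame of rest between -0.025 and 0.025 m and y of scraper in the frame of rest between -0.02 and 0.02 m and x of gauge in the frame of slot between -0.006 and 0.006 m and y of gauge in the frame of slot between -0.007 and 0.007 m and z of gauge in the frame of slot between -0.056 and -0.045 m and angle between the x axis of gauge and the y axis of punch, either way round below 0.12 rad and angle between gauge's own z axis and vertical below 0.12 rad); the robot touches nothing.
It fails at once if the pencil tin or the paperweight is moved more than 30 mm (distance of any of pencil_tin, paperweight from where it was at the start of the episode above 0.03 m).
It fails at once if bare fingers push a disc that lies on the bed ((contact force between the fingers and disc0 above 0.5 N and x of disc0 in the frame of punch between 0 and 0.225 m and z of disc0 in the frame of punch between 0.058 and 0.07 m) or (contact force between the fingers and disc1 above 0.5 N and x of disc1 in the frame of punch between 0 and 0.225 m and z of disc1 in the frame of punch between 0.058 and 0.07 m) or (contact force between the fingers and disc2 above 0.5 N and x of disc2 in the frame of punch between 0 and 0.225 m and z of disc2 in the frame of punch between 0.058 and 0.07 m) or (contact force between the fingers and disc3 above 0.5 N and x of disc3 in the frame of punch between 0 and 0.225 m and z of disc3 in the frame of punch between 0.058 and 0.07 m) or (contact force between the fingers and disc4 above 0.5 N and x of disc4 in the frame of punch between 0 and 0.225 m and z of disc4 in the frame of punch between 0.058 and 0.07 m) or (contact force between the fingers and disc5 above 0.5 N and x of disc5 in the frame of punch between 0 and 0.225 m and z of disc5 in the frame of punch between 0.058 and 0.07 m)).
Of disc0, disc1, disc2, disc3, disc4, disc5 only 3 to 6 are there at a start; the rules pass over those that are not, and their reading is None.
At some moment in a run one of tray, disc0, disc1, disc2, disc3, disc4, disc5 may be knocked a few centimetres aside while the robot is not near it.
It also fails if it takes over 184 s, if anything falls off the work surface, if the arm or the gripper's body presses on something with over 40 N, if the wrist force passes 120 N, or if a joint passes its speed limit or range.

## Working session

There is one attempt and no reset: what is moved stays moved. The work goes in short steps, Python scripts to look and compute and a tool call to move; the robot and the scene stay as the last step left them, time stands still between calls to the robot, and variables do not carry over. Pictures are saved under pics/ and viewed, about 12 in all and at most 16, crops included, and the job is handed in when it is done.

Besides the shell and the picture viewer there is one more tool, called as name(argument=value, ...) on one line, values as JSON. apply_moves: Moves the arm, as the interface text tells. Its arguments: {"type":"object","properties":{"delta_pos":{"type":"array"},"spin":{"type":"array"},"grip":{"type":"array"}},"required":["delta_pos","spin","grip"]}

```bash
mkdir -p pics; cat > h.py <<'E'
import numpy as np, cv2
from station import robot, optics
def grab(n,f):
    im=optics.grab_frame(n); cv2.imwrite('pics/'+f,im); return im
def ray(n,u,v):
    i=optics.camera_info(n);K=np.array(i['K'],float);T=np.array(i['camera_from_world'],float)
    d=i.get('dist',None)
    p=np.linalg.inv(K)@[u,v,1]; dc=np.array([p[0],-p[1],-p[2]])
    R=T[:3,:3]; return -R.T@T[:3,3], R.T@dc
def plane(n,u,v,z):
    o,d=ray(n,u,v); return o+d*(z-o[2])/d[2]
def proj(n,P):
    i=optics.camera_info(n);K=np.array(i['K'],float);T=np.array(i['camera_from_world'],float)
    c=T[:3,:3]@P+T[:3,3]; q=K@[c[0],-c[1],-c[2]]; return q[:2]/q[2]
E
python3 - <<'E'
from h import *
for n in('scene','top'):
    grab(n,n+'0.png'); i=optics.camera_info(n); print(n,i, ray(n,320,200))
print(robot.get_obs())
E
```

```text
scene {'K': array([[392.79115178,   0.        , 318.70852066],
       [  0.        , 392.79115178, 202.60905531],
       [  0.        ,   0.        ,   1.        ]]), 'camera_from_world': array([[ 4.40738279e-01,  8.97635655e-01,  1.60901483e-05,
        -1.95980410e+02],
       [-6.01193173e-01,  2.95171983e-01,  7.42590243e-01,
         2.05266031e+02],
       [ 6.66570730e-01, -3.27297619e-01,  6.69746019e-01,
        -1.40783126e+03],
       [ 0.00000000e+00,  0.00000000e+00,  0.00000000e+00,
         1.00000000e+00]])} (array([1148.19971497, -345.44959672,  790.46398273]), array([-0.66911494,  0.33220964, -0.66481342]))
top {'K': array([[375.03305722,   0.        , 325.65752635],
       [  0.        , 375.03305722, 196.93218675],
       [  0.        ,   0.        ,   1.        ]]), 'camera_from_world': array([[-1.28464620e-02, -9.99914763e-01,  2.33151608e-03,
        -3.76884545e+01],
       [ 9.85012259e-01, -1.22538332e-02,  1.72048521e-01,
        -5.28032822e+02],
       [-1.72005286e-01,  4.50678672e-03,  9.85085717e-01,
        -9.06512644e+02],
       [ 0.00000000e+00,  
[... 158 characters left out ...]
))
{'t': 0.1, 'qpos': array([ 1.14081965,  0.41181184, -0.01275168,  1.59694119,  0.00558147,
        1.13430644, -0.08220196]), 'qd': array([ 0.00225963, -0.00051963,  0.00033731, -0.00112726,  0.00131332,
       -0.00040256, -0.00135989]), 'joint_torque': array([ 1.77239894e-03, -5.89103186e+01,  6.43372424e-01, -2.91715336e+01,
       -5.38233400e-02,  1.44893769e-02,  4.52003815e-05]), 'position': array([ 221.05198656, -584.14613161,  238.90581232]), 'tool_rot': array([ 8.22794980e-01, -5.68337847e-01, -6.07786398e-04, -3.78239978e-04]), 'contact_force': array([0.8196703 , 0.7846005 , 0.13505131]), 'torque': array([ 0.02542789, -0.01966307, -0.00562037]), 'grip_width': 87.83506389817994}
```

View pics/scene0.png

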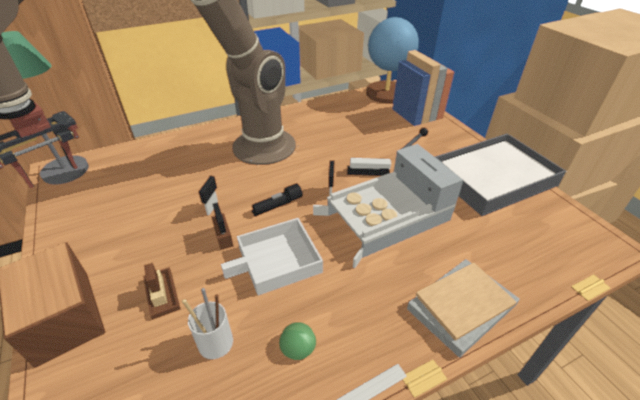

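View pics/top0.png

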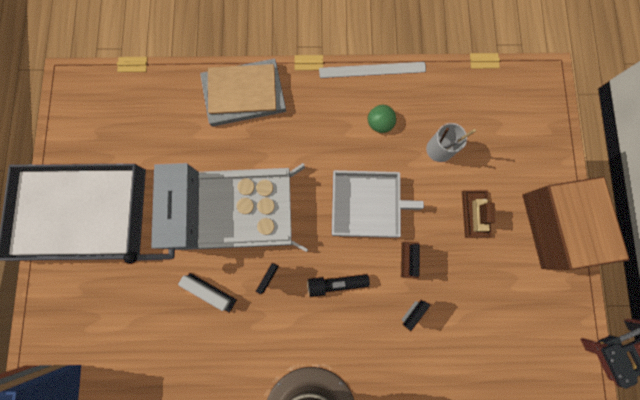

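Scene: the punch is at about (400,195) with five discs around (370,210), the tray at (275,255), the stand with a gauge at (218,228), and the rest with the scraper at (158,290).
Top: punch (240,207), tray (366,204), stand (412,260), rest (478,214), tin (447,142), paperweight (382,118).

Gauge look-alikes in top are (412,260) in the stand, (416,315) loose and (267,278) loose. The flashlight (338,285) and stapler (207,292) are not gauges. The one farthest from the base (310,390) is (412,260), in the stand. I'll check it in a crop.

```bash
python3 - <<'E'
import cv2,numpy as np
t=cv2.imread('pics/top0.png');s=cv2.imread('pics/scene0.png')
a=cv2.resize(t[150:300,320:520],None,fx=4,fy=4,interpolation=cv2.INTER_CUBIC)
b=cv2.resize(t[150:285,145:310],None,fx=4.4,fy=4.4,interpolation=cv2.INTER_CUBIC)
c=cv2.resize(s[160:330,120:330],None,fx=3.5,fy=3.5,interpolation=cv2.INTER_CUBIC)
for n,i in zip('abc',(a,b,c)): cv2.imwrite(f'pics/crop_{n}.png',i)
E
```

```text
(no output)
```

View pics/crop_a.png

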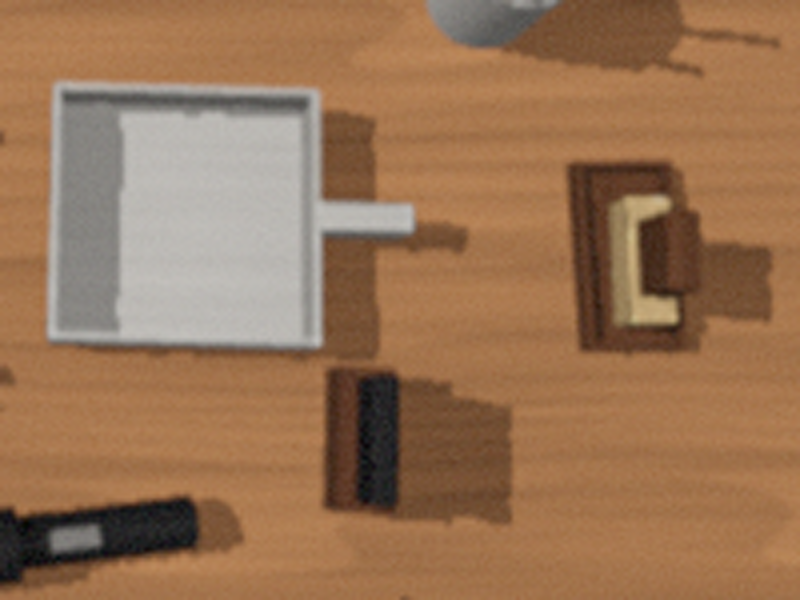

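View pics/crop_b.png

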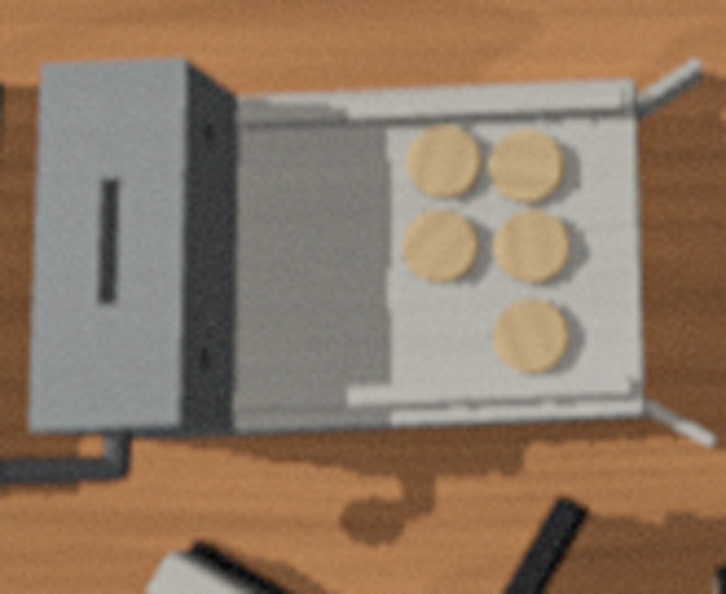

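View pics/crop_c.png

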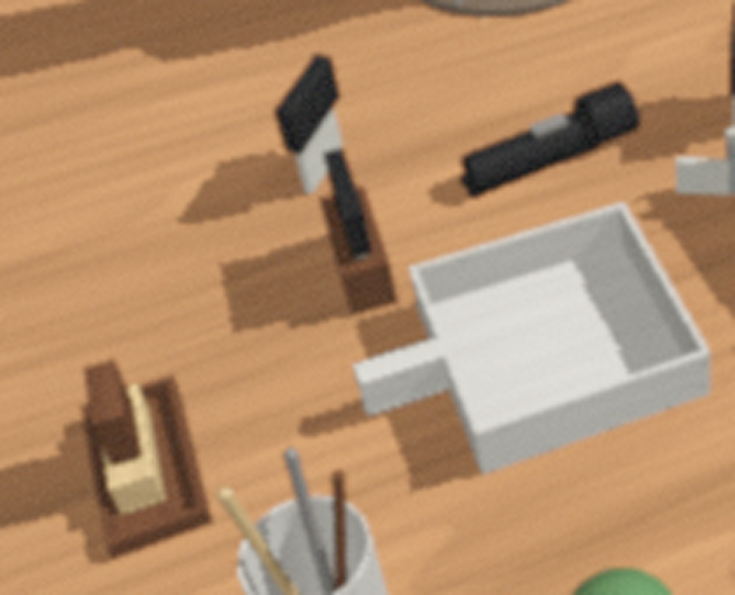

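Crops: the tray rim is clear at crop-a (50..320, 84..346). The handle points right and ends at (413,219). The stand with the gauge is at (362..397, 372..506), and the scraper in its rest at (682,250). Five discs sit on the bed, and the slot is at crop-b (108,241). The choice of gauge is confirmed: it stands in the wooden stand, and the loose look-alike is behind it.

```bash
python3 - <<'E'
from h import *
A=lambda x,y,z:plane('top',320+(x+.5)/4-.5,150+(y+.5)/4-.5,z)
B=lambda x,y,z:plane('top',145+(x+.5)/4.4-.5,150+(y+.5)/4.4-.5,z)
C=lambda x,y,z:plane('scene',120+(x+.5)/3.5-.5,160+(y+.5)/3.5-.5,z)
def show(n,pts):
    p=np.array(pts); print(n,p[:,:2].round(1).tolist(),'mean',p.mean(0).round(1))
show('tray',[A(*q,46) for q in((55,84),(320,90),(323,348),(48,342))])
show('tray scene',[C(*q,46) for q in((412,267),(627,206),(708,352),(483,438+0))])
show('handle',[A(413,203,46),A(413,235,46)])
show('handle sc',[C(355,368,46),C(440,345,46)])
show('gauge',[A(*q,95) for q in((362,372),(398,374),(396,508),(359,505))])
show('gauge sc',[C(*q,95) for q in((329,153),(343,150),(367,226),(351,230))])
show('stand',[A(330,368,45),A(325,508,45)])
show('rest',[A(*q,16) for q in((568,163),(672,163),(685,350),(580,350))])
show('scr',[A(*q,83) for q in((670,208),(698,210),(697,292),(667,292))])
show('scr sc',[C(*q,83) for q in((86,368),(113,360),(136,425),(108,436))])
show('head',[B(*q,149) for q in((42,65),(187,60),(180,428),(30,430))])
show('slot',[B(108+3,180,149),B(108-2,302,149)]);show('slotc',[B(108,241,149)])
show('edge',[B(632,82,64),B(642,412,64)])
show('discs',[B(*q,74) for q in((443,161),(527,166),(440,246),(531,246),(531,335))])
s=cv2.imread('pics/scene0.png')
cv2.imwrite('pics/crop_d.png',cv2.resize(s[120:280,300:480],None,fx=4,fy=4,interpolation=cv2.INTER_CUBIC))
E
```

```text
tray [[595.9, -65.1], [589.8, -235.3], [424.7, -229.4], [430.6, -58.0]] mean [ 510.2 -146.9   46. ]
tray scene [[430.0, -227.2], [441.2, -58.4], [598.6, -66.9], [598.4, -231.8]] mean [ 517.1 -146.1   46. ]
handle [[515.6, -290.8], [495.1, -289.6]] mean [ 505.3 -290.2   46. ]
handle sc [[504.3, -291.1], [510.5, -232.2]] mean [ 507.4 -261.7   46. ]
gauge [[407.1, -241.8], [405.7, -263.0], [328.5, -257.5], [330.4, -236.1]] mean [ 367.9 -249.6   95. ]
gauge sc [[336.5, -255.7], [337.9, -245.3], [424.7, -251.7], [423.6, -263.0]] mean [ 380.7 -253.9   95. ]
stand [[412.3, -233.4], [327.0, -226.2]] mean [ 369.7 -229.8   45. ]
rest [[545.8, -402.3], [544.9, -470.8], [422.4, -468.5], [423.3, -400.8]] mean [ 484.1 -435.6   16. ]
scr [[504.5, -437.3], [503.1, -454.3], [453.1, -449.1], [453.3, -431.0]] mean [ 478.5 -442.9   83. ]
scr sc [[458.8, -451.7], [459.7, -434.8], [520.2, -430.0], [521.1, -447.1]] mean [ 489.9 -440.9   83. ]
head [[590.1, 348.2], [591.9, 272.9], [401.4, 266.8], [401.4, 341.8]] mean [496.2 307.4 149. ]
slot [[528.6, 308.7], [465.5, 307.6]] mean [497.1 308.2 149. ]
slotc [[496.9, 308.4]] mean [496.9 308.4 149. ]
edge [[599.0, 49.2], [410.8, 42.8]] mean [504.9  46.   64. ]
discs [[552.0, 154.2], [548.6, 107.0], [503.7, 154.7], [503.0, 104.1], [453.4, 103.3]] mean [512.1 124.7  74. ]
```

View pics/crop_d.png

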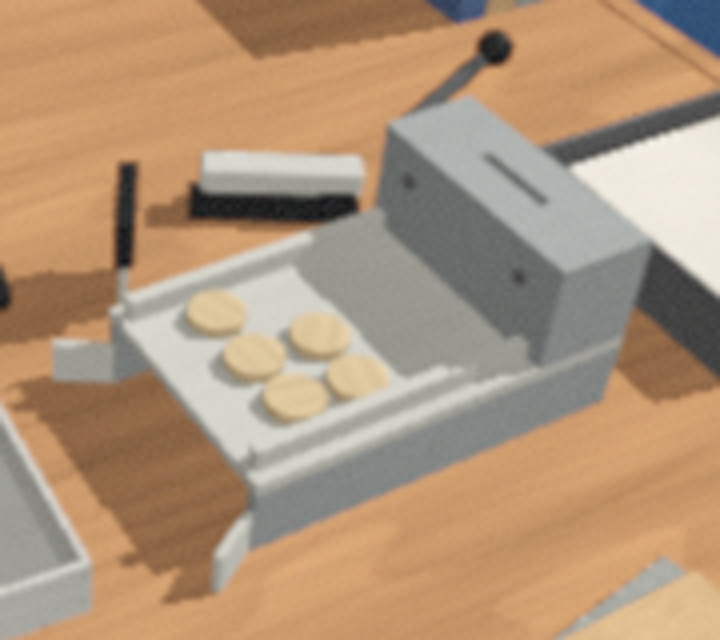

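Estimates in world mm, working from the readings above:

| Item | Position | Notes |
|---|---|---|
| Punch mouth | (505,46) | x axis (-0.032,0.9995) |
| Slot | (497,308) | |
| Tray centre | (510.5,-146) | Yaw 87.8°; needs 91.8° |
| Handle grasp | (506,-264) | |
| Gauge | (369,-251) | Yaw about -4° |
| Scraper | (482,-441) | |

I'll start by going to the tray handle.

apply_moves(delta_pos=[[28.5,32,0],[28.5,32,0],[28.5,32,0],[28.5,32,0],[28.5,32,0],[28.5,32,0],[28.5,32,0],[28.5,32,0],[28.5,32,0],[28.5,32,0]], spin=[0.1164,0.1164,0.1164,0.1164,0.1164,0.1164,0.1164,0.1164,0.1164,0.1164], grip=[0,0,0,0,0,0,0,0,0,0])

```text
t: 1.1
position: [506.9, -263.1, 239.5]
tool_rot: [1.0, -0.02, -0.0, -0.0]
contact_force: [-0.7, -0.1, 0.3]
grip_width: 87.7
```

apply_moves(delta_pos=[[0,0,-35],[0,0,-35],[0,0,-35],[0,0,-30],[0,0,-30],[0,0,-20],[0,0,-18],[0,0,0],[0,0,0],[0,0,0]], spin=[0,0,0,0,0,0,0,0,0,0], grip=[0,0,0,0,0,0,0,0.9,0.9,0.9])

```text
t: 2.1
position: [506.8, -264.8, 37.6]
tool_rot: [1.0, -0.023, 0.001, 0.0]
contact_force: [0.2, -0.1, -0.6]
grip_width: 67.3
```

apply_moves(delta_pos=[[0,0,0],[0,0,0],[0,0,0],[0,0,0],[0,0,0],[0,0,0],[0,0,0],[0,0,0],[0,0,0],[0,0,0]], spin=[0,0,0,0,0,0,0,0,0,0], grip=[0.9,0.9,0.9,0.9,0.9,0.9,0.9,0.9,0.9,0.9])

```text
t: 3.1
position: [506.4, -264.6, 36.7]
tool_rot: [1.0, -0.023, 0.0, 0.0]
contact_force: [1.0, 1.2, -0.6]
grip_width: 17.7
```

apply_moves(delta_pos=[[0,0,0],[0,0,0],[0.5,16,0],[0.5,18,0],[0.5,18,0],[0.5,18,0],[0.5,18,0],[0.5,18,0],[0.5,18,0],[0.5,18,0]], spin=[0.035,0.035,0,0,0,0,0,0,0,0], grip=[0.9,0.9,0.9,0.9,0.9,0.9,0.9,0.9,0.9,0.9])

```text
t: 4.1
position: [509.7, -122.8, 36.7]
tool_rot: [1.0, 0.013, -0.0, 0.001]
contact_force: [0.2, -3.5, 0.0]
grip_width: 17.9
```

```bash
python3 - <<'E'
from h import *
im=grab('top','top1.png')
cv2.imwrite('pics/crop_e.png',cv2.resize(im[140:290,230:430],None,fx=4,fy=4,interpolation=cv2.INTER_CUBIC))
o=robot.get_obs();print(o['position'],o['contact_force'])
E
```

```text
[ 509.91458176 -118.72776848   36.68618011] [-0.11949792  1.87943383 -2.01898404]
```

View pics/crop_e.png

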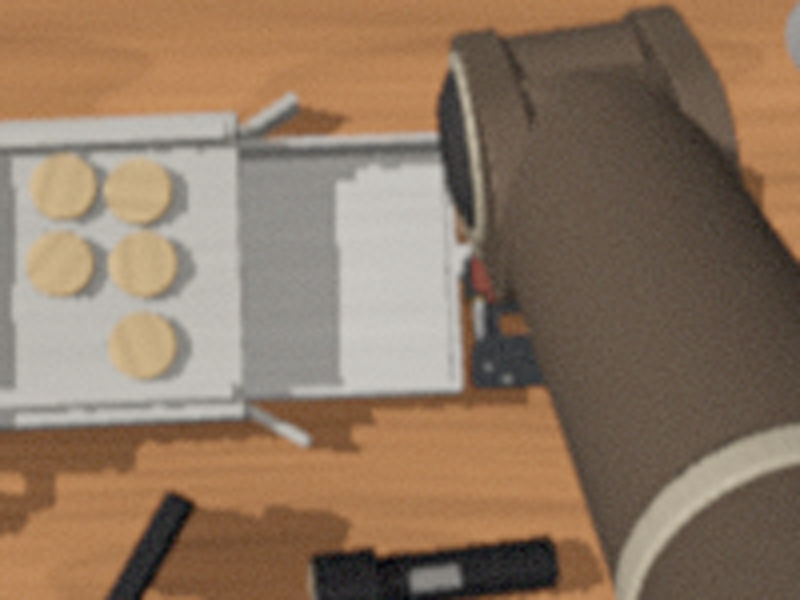

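The tray's back end is in the mouth and straight. The front wall's corner is at (463,390) in the crop, so tray x is about -47. Next I release the handle and go to the scraper.

apply_moves(delta_pos=[[0,0,0],[0,0,0],[0,0,0],[0,0,0],[0,0,0],[0,0,30],[0,0,45],[0,0,45],[0,0,45],[0,0,45]], spin=[0,0,0,0,0,0,0,0,-0.1,-0.1], grip=[0,0,0,0,0,0,0,0,0,0])

```text
t: 5.15
position: [509.8, -122.7, 248.6]
tool_rot: [0.996, -0.089, 0.0, -0.0]
contact_force: [1.6, -1.0, 0.1]
grip_width: 87.7
```

apply_moves(delta_pos=[[-3,-33,0],[-3,-33,0],[-3,-33,0],[-3,-33,0],[-3,-33,0],[-3,-33,0],[-3,-33,0],[-3,-33,0],[-2,-29,0],[-2,-29,0]], spin=[-0.145,-0.145,-0.145,-0.145,-0.145,-0.145,-0.145,-0.145,-0.145,-0.145], grip=[0,0,0,0,0,0,0,0,0,0])

```text
t: 6.15
position: [481.6, -446.0, 246.5]
tool_rot: [-0.685, 0.728, 0.0, -0.0]
contact_force: [1.1, -0.5, -0.3]
grip_width: 87.8
```

apply_moves(delta_pos=[[0,4,-35],[0,0,-35],[0,0,-35],[0,0,-35],[0,0,-25],[0,0,-19],[0,0,0],[0,0,0],[0,0,0],[0,0,0]], spin=[0,0,0,0,0,0,0,0,0,0], grip=[0,0,0,0,0,0,0,0,0.9,0.9])

```text
t: 7.15
position: [482.9, -441.2, 64.2]
tool_rot: [-0.688, 0.726, -0.001, 0.0]
contact_force: [-0.2, -1.0, 0.6]
grip_width: 75.3
```

apply_moves(delta_pos=[[0,0,0],[0,0,0],[0,0,0],[0,0,0],[0,0,0],[0,0,0],[0,0,0],[0,0,0],[0,0,0],[0,0,0]], spin=[0,0,0,0,0,0,0,0,0,0], grip=[0.9,0.9,0.9,0.9,0.9,0.9,0.9,0.9,0.9,0.9])

```text
t: 8.15
position: [482.2, -440.7, 62.6]
tool_rot: [-0.688, 0.726, -0.0, -0.0]
contact_force: [0.6, -1.0, -0.2]
grip_width: 19.5
```

apply_moves(delta_pos=[[0,0,20],[0,0,40],[0,0,40],[0,0,40],[3,34,20],[3,34,0],[3,34,0],[3,34,0],[3,34,0],[3,34,0]], spin=[0,0,0,0,0.015,0.015,0.015,0.015,0.015,0.015], grip=[0.9,0.9,0.9,0.9,0.9,0.9,0.9,0.9,0.9,0.9])

```text
t: 9.15
position: [499.9, -234.9, 222.5]
tool_rot: [0.72, -0.694, -0.0, 0.0]
contact_force: [0.6, -0.0, -2.0]
grip_width: 20.1
```

apply_moves(delta_pos=[[3,40,0],[3,40,0],[3,40,0],[3,40,0],[3,40,0],[3,40,0],[3,40,0],[3,40,0],[3,40,0],[3,40,0]], spin=[0,0,0,0,0,0,0,0,0,0], grip=[0.9,0.9,0.9,0.9,0.9,0.9,0.9,0.9,0.9,0.9])

```text
t: 10.15
position: [529.8, 165.0, 222.6]
tool_rot: [0.72, -0.694, -0.0, 0.0]
contact_force: [0.6, -1.3, -0.6]
grip_width: 19.8
```

```bash
python3 - <<'E'
from h import *
im=grab('top','top2.png');s=grab('scene','scene2.png')
cv2.imwrite('pics/crop_f.png',np.hstack([cv2.resize(x,None,fx=2,fy=2,interpolation=cv2.INTER_CUBIC) for x in(im[100:340,180:380],s[60:300,290:490])]))
o=robot.get_obs();print(o['position'],o['tool_rot'],o['grip_width'],o['contact_force'])
E
```

```text
[529.07465231 170.33532557 222.60051227] [ 0.72248497 -0.69138435 -0.00138593 -0.00111084] 19.86944752585105 [ 0.33643899 -0.28426633 -1.16330907]
```

View pics/crop_f.png

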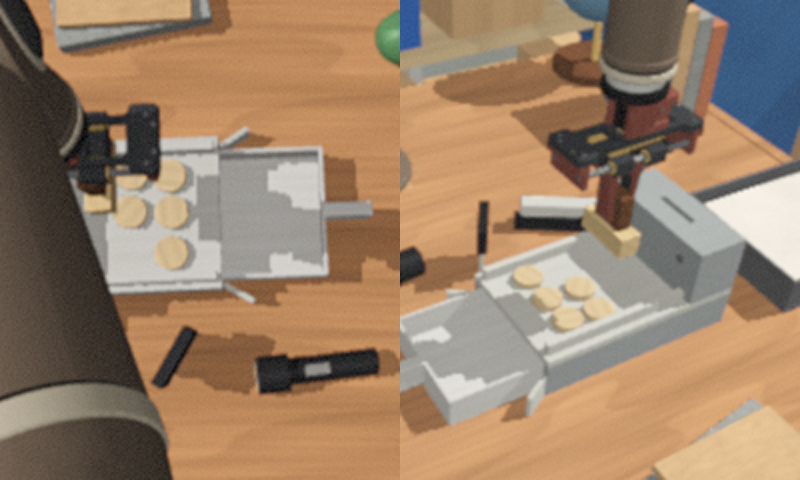

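The scraper is held upright over the bed, and all five discs are at their old positions. Its foot's lower edge runs about (584,223)–(625,256) in the right half.

```bash
python3 - <<'E'
from h import *
S=lambda x,y,z:plane('scene',290+(x-400)/2,60+y/2,z).round(1)
print(S(584,223,165),S(625,256,165),S(638,250,165), S(586,210,195),S(626,242,195),S(639,232,195))
P=np.array([529,170.3,0]);
o=robot.get_obs()['position'];print(o)
for dx in(-40,0,40):
  for dy in(-14,14):print(dx,dy,((proj('scene',np.array([o[0]+dx,o[1]+dy,165]))-[290,60])*2+[400,0]).round(1),((proj('scene',np.array([o[0]+dx,o[1]+dy,195]))-[290,60])*2+[400,0]).round(1))
E
```

```text
[489.7 161.6 165. ] [568.7 170.6 165. ] [566.2 192.  165. ] [499.7 154.4 195. ] [575.3 162.2 195. ] [566.2 187.9 195. ]
[529.07465231 170.33532557 222.60051227]
-40 -14 [580.3 223.8] [582.7 205.1]
-40 14 [598.3 218.1] [601.1 199.4]
0 -14 [597.5 241.1] [600.4 222.3]
0 14 [615.8 235.1] [619.1 216.3]
40 -14 [615.6 259.4] [619.  240.4]
40 14 [634.3 253. ] [638.  234.1]
```

apply_moves(delta_pos=[[-1,20,0],[-1,19,0],[0,0,-20],[0,0,-20],[0,0,-20],[0,0,-15],[0,0,-12],[0,0,-8],[0,0,-4],[0,0,0]], spin=[0,0,0,0,0,0,0,0,0,0], grip=[0.9,0.9,0.9,0.9,0.9,0.9,0.9,0.9,0.9,0.9])

```text
t: 11.25
position: [528.2, 202.3, 123.5]
tool_rot: [0.72, -0.694, -0.0, 0.0]
contact_force: [0.3, -0.7, -0.3]
grip_width: 19.8
```

apply_moves(delta_pos=[[0,0,0],[0,0,0],[0,0,0],[0,0,0],[0,0,0],[0,0,0],[0,0,0],[0,0,0],[0,0,0],[0,0,0]], spin=[0,0,0,0,0,0,0,0,0,0], grip=[0.9,0.9,0.9,0.9,0.9,0.9,0.9,0.9,0.9,0.9])

```text
t: 12.25
position: [528.2, 202.4, 123.6]
tool_rot: [0.72, -0.694, -0.0, 0.0]
contact_force: [0.3, -0.5, -2.0]
grip_width: 19.8
```

```bash
python3 - <<'E'
from h import *
s=grab('scene','scene3.png')
cv2.imwrite('pics/crop_g.png',cv2.resize(s[120:270,300:460],None,fx=4,fy=4,interpolation=cv2.INTER_CUBIC))
o=robot.get_obs();print(o['position'],o['tool_rot'],o['grip_width'],o['contact_force'])
E
```

```text
[528.18297389 202.44117722 123.61450656] [ 7.19653279e-01 -6.94333605e-01 -9.20176802e-06  5.65453989e-05] 20.076235111788662 [-0.26589458  0.1739678  -1.56706588]
```

View pics/crop_g.png

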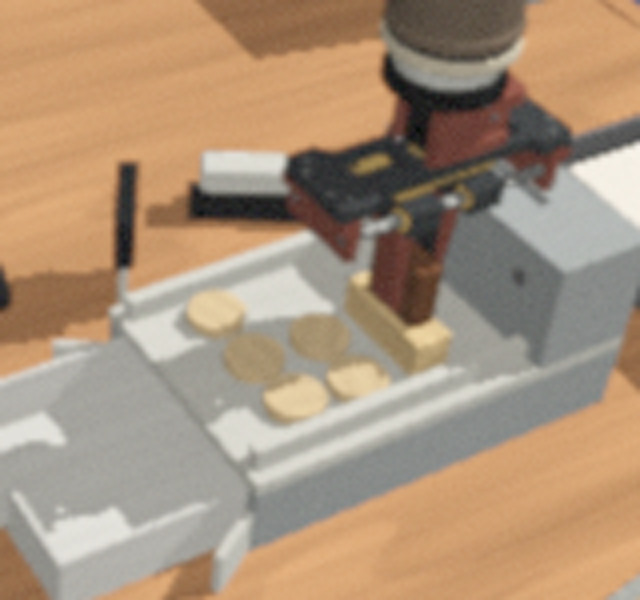

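The scraper is down on the bed behind the discs, inside the rails. Sweeping the first lane.

apply_moves(delta_pos=[[0,-8,-1],[0.5,-8,0],[0,-8,0],[0.5,-8,0],[0,-8,0],[0.5,-8,0],[0,-8,0],[0.5,-8,0],[0,-8,0],[0.5,-8,0]], spin=[0,0,0,0,0,0,0,0,0,0], grip=[0.9,0.9,0.9,0.9,0.9,0.9,0.9,0.9,0.9,0.9])

```text
t: 13.3
position: [530.6, 121.8, 122.6]
tool_rot: [0.72, -0.694, -0.0, 0.0]
contact_force: [0.5, 0.0, -2.0]
grip_width: 20.0
```

apply_moves(delta_pos=[[0,-8,0],[0.5,-8,0],[0,-8,0],[0.5,-8,0],[0,-8,0],[0.5,-8,0],[0,-8,0],[0.5,-8,0],[0,-8,0],[0.5,-8,0]], spin=[0,0,0,0,0,0,0,0,0,0], grip=[0.9,0.9,0.9,0.9,0.9,0.9,0.9,0.9,0.9,0.9])

```text
t: 14.3
position: [533.2, 41.7, 122.6]
tool_rot: [0.72, -0.694, -0.0, 0.0]
contact_force: [-0.2, 0.1, -0.1]
grip_width: 19.8
```

```bash
python3 - <<'E'
from h import *
im=grab('top','top4.png');s=grab('scene','scene4.png')
cv2.imwrite('pics/crop_h.png',np.hstack([cv2.resize(x,None,fx=2,fy=2,interpolation=cv2.INTER_CUBIC) for x in(im[100:340,180:380],s[100:340,230:430])]))
o=robot.get_obs();print(o['position'],o['tool_rot'],o['grip_width'],o['contact_force'])
E
```

```text
[533.27873069  40.87363316 122.61842498] [ 7.19010394e-01 -6.94999245e-01  1.91692559e-04  2.56929456e-04] 20.224517435453887 [-0.23718758 -0.24594786 -1.35900644]
```

View pics/crop_h.png

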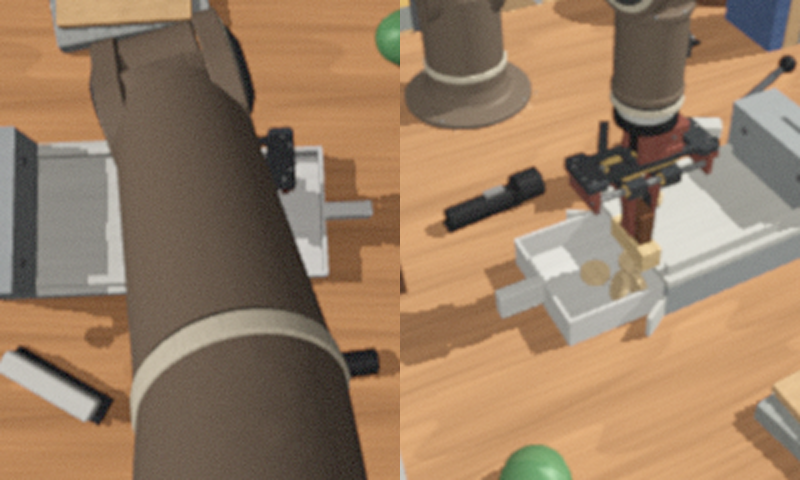

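Discs fell into the tray at about (595,272) and (628,285). The one left on the bed is behind the gripper. Moving to the second lane.

apply_moves(delta_pos=[[0,0,20],[0,0,25],[-12,24,10],[-14,27,0],[-14,27,0],[-14,27,0],[-14,28,0],[0,0,0],[0,0,0],[0,0,0]], spin=[0,0,0,0,0,0,0,0,0,0], grip=[0.9,0.9,0.9,0.9,0.9,0.9,0.9,0.9,0.9,0.9])

```text
t: 15.4
position: [465.6, 174.6, 177.6]
tool_rot: [0.719, -0.695, 0.0, 0.0]
contact_force: [0.2, 0.3, -2.0]
grip_width: 19.9
```

```bash
python3 - <<'E'
from h import *
im=grab('top','top5.png');s=grab('scene','scene5.png')
cv2.imwrite('pics/crop_i.png',np.hstack([cv2.resize(x,None,fx=2,fy=2,interpolation=cv2.INTER_CUBIC) for x in(im[100:340,180:380],s[100:340,230:430])]))
o=robot.get_obs();print(o['position'],o['tool_rot'],o['grip_width'],o['contact_force'])
E
```

```text
[465.69217426 174.41055083 177.57568744] [ 7.19037904e-01 -6.94970830e-01  1.33849227e-04  1.40339810e-04] 19.684341079176278 [-0.35589649  1.02438428 -1.02100624]
```

View pics/crop_i.png

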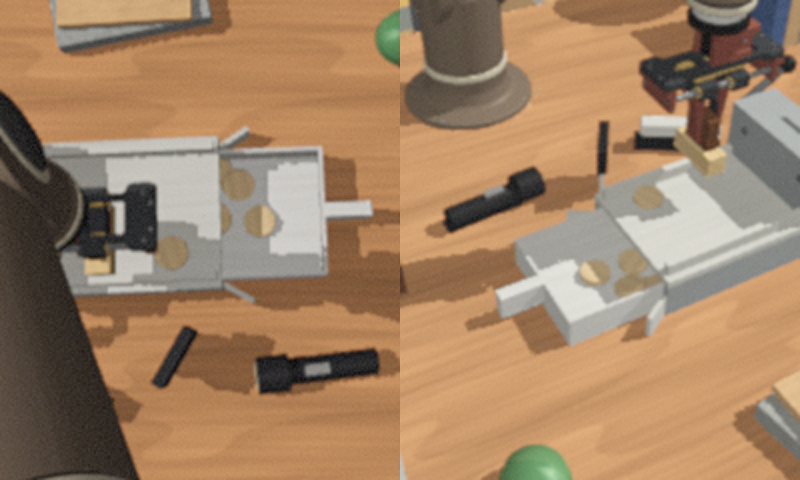

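Four discs lie in the tray and one is left on the bed at (172,252). Lowering and sweeping the second lane.

apply_moves(delta_pos=[[0,0,-20],[0,0,-15],[0,0,-12],[0,0,-8],[0,0,0],[0,0,0],[0,-6,0],[0.5,-8,0],[0,-8,0],[0.5,-8,0]], spin=[0,0,0,0,0,0,0,0,0,0], grip=[0.9,0.9,0.9,0.9,0.9,0.9,0.9,0.9,0.9,0.9])

```text
t: 16.5
position: [469.9, 148.4, 125.2]
tool_rot: [0.719, -0.695, 0.001, -0.005]
contact_force: [2.3, 7.6, 11.0]
grip_width: 19.9
```

apply_moves(delta_pos=[[0,-8,0],[0.5,-10,0],[0,-10,0],[0.5,-10,0],[0,-10,0],[0.5,-10,0],[0,-10,0],[0.5,-10,0],[0,-10,0],[0.5,-10,0]], spin=[0,0,0,0,0,0,0,0,0,0], grip=[0.9,0.9,0.9,0.9,0.9,0.9,0.9,0.9,0.9,0.9])

```text
t: 17.5
position: [472.5, 49.8, 125.1]
tool_rot: [0.719, -0.695, 0.001, -0.004]
contact_force: [1.9, 9.7, 12.4]
grip_width: 20.2
```

apply_moves(delta_pos=[[0,-4,0],[0,0,0],[0,0,0],[0,0,30],[0,0,40],[0,0,30],[0,-20,0],[0,-40,0],[0,-40,0],[0,-40,0]], spin=[0,0,0,0,0,0,-0.022,-0.022,-0.022,-0.022], grip=[0.9,0.9,0.9,0.9,0.9,0.9,0.9,0.9,0.9,0.9])

```text
t: 18.5
position: [467.8, -99.4, 221.8]
tool_rot: [-0.687, 0.726, 0.0, -0.001]
contact_force: [1.1, 0.7, -1.8]
grip_width: 20.1
```

```bash
python3 - <<'E'
from h import *
im=grab('top','top6.png');s=grab('scene','scene6.png')
cv2.imwrite('pics/crop_j.png',np.hstack([cv2.resize(x,None,fx=2,fy=2,interpolation=cv2.INTER_CUBIC) for x in(im[100:340,180:380],s[100:340,230:430])]))
o=robot.get_obs();print(o['position'],o['tool_rot'],o['grip_width'],o['contact_force'])
E
```

```text
[ 467.32254996 -103.75879196  221.50109443] [-6.84566840e-01  7.28948480e-01 -2.76658892e-04 -1.50958755e-03] 20.059409898995245 [-0.0267485  -0.10612566 -1.28221765]
```

View pics/crop_j.png

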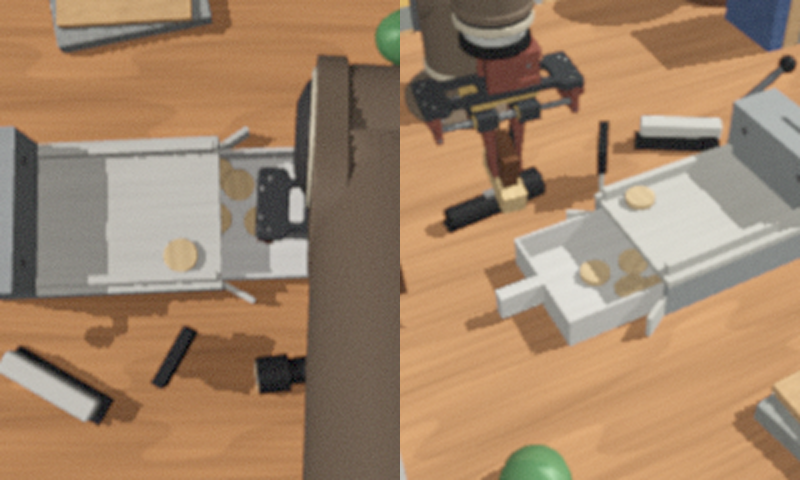

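The scraper caught the rail on the second lane: 11 N upward force, and z stayed at 125. The disc is still on the bed at (180,255). I'll check how the scraper sits in the grip.

```bash
python3 - <<'E'
from h import *
s=cv2.imread('pics/scene6.png')
cv2.imwrite('pics/crop_k.png',cv2.resize(s[140:220,240:340],None,fx=6,fy=6,interpolation=cv2.INTER_CUBIC))
for (x,y) in((180,255),): print(plane('top',180+x/2-.25,100+y/2-.25,74))
o=robot.get_obs()['position'];o=np.array([467.3,-103.8,221.5])
for dx in(-40,0,40):print(dx,[((proj('scene',np.array([o[0]+dx,o[1]+dy,z]))-[240,140]+.5)*6).round() for z in(163.9,193.9) for dy in(-14,14)])
E
```

```text
[449.56472857  92.45219791  74.        ]
-40 [array([201., 293.]), array([264., 274.]), array([195., 236.]), array([259., 218.])]
0 [array([237., 351.]), array([301., 331.]), array([232., 293.]), array([298., 274.])]
40 [array([275., 411.]), array([341., 390.]), array([271., 354.]), array([338., 333.])]
```

View pics/crop_k.png

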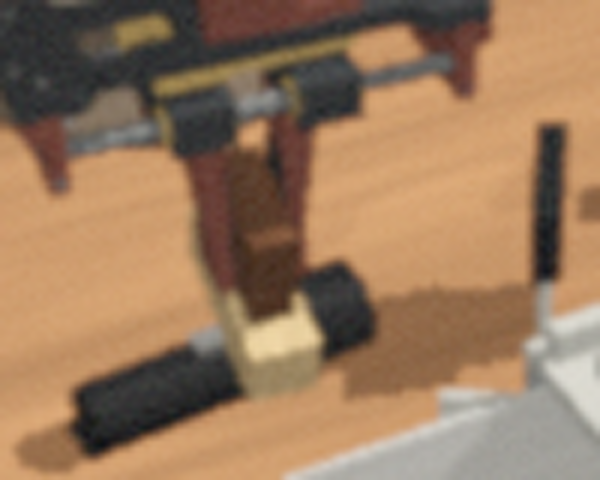

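```bash
python3 - <<'E'
from h import *
def yp(x,y,Y):
    o,d=ray('scene',240+(x+.5)/6-.5,140+(y+.5)/6-.5); return (o+d*(Y-o[1])/d[1]).round(1)
Y=-102
for n,x,y,dy in(('foot top near L',246,352,-14),('foot top near R',322,335,14),('bot L',252,395,-14),('bot R',320,378,14),('grip top L',247,243,-10),('grip top R',294,232,10),('grip base L',246,318,-10),('grip base R',294,306,10)): print(n,yp(x,y,Y+dy))
E
```

```text
foot top near L [ 473.3 -116.   167. ]
foot top near R [486.  -88.  175.1]
bot L [ 476.2 -116.   146. ]
bot R [481. -88. 148.]
grip top L [ 474.  -112.   221.8]
grip top R [472.7 -92.  219.3]
grip base L [ 465.2 -112.   177.1]
grip base R [467.1 -92.  177.4]
```

The grip edge leans about 10°, and the foot is tilted with the +x end low. I'll level it by pressing it gently flat on the empty bed, then sweep again with more rail clearance.

apply_moves(delta_pos=[[2,26,0],[2,29,0],[2,29,0],[2,29,0],[2,29,0],[2,29,0],[2,29,0],[2,29,0],[2,29,0],[0,0,0]], spin=[0.011,0.011,0.011,0.011,0.011,0.011,0.011,0.011,0,0], grip=[0.9,0.9,0.9,0.9,0.9,0.9,0.9,0.9,0.9,0.9])

```text
t: 19.6
position: [486.1, 165.0, 221.7]
tool_rot: [0.721, -0.693, -0.001, -0.0]
contact_force: [-1.0, -0.5, -1.7]
grip_width: 19.9
```

apply_moves(delta_pos=[[0,0,-20],[0,0,-25],[0,0,-20],[0,0,-10],[0,0,-8],[0,0,-5],[0,0,-5],[0,0,-4],[0,0,-2],[0,0,0]], spin=[0,0,0,0,0,0,0,0,0,0], grip=[0.9,0.9,0.9,0.9,0.9,0.9,0.9,0.9,0.9,0.9])

```text
t: 20.6
position: [486.8, 161.5, 123.9]
tool_rot: [0.72, -0.694, 0.0, -0.0]
contact_force: [0.1, -0.2, -0.5]
grip_width: 20.1
```

apply_moves(delta_pos=[[0,0,-1],[0,0,-1],[0,0,-1],[0,0,-1],[0,0,0],[0,0,0],[0,0,0],[0,0,0],[0,0,0],[0,0,0]], spin=[0,0,0,0,0,0,0,0,0,0], grip=[0.9,0.9,0.9,0.9,0.9,0.9,0.9,0.9,0.9,0.9])

```text
t: 21.6
position: [486.9, 161.6, 123.2]
tool_rot: [0.72, -0.694, 0.001, -0.001]
contact_force: [-13.3, -4.6, 35.5]
grip_width: 19.8
```

I'll let it stand on the bed instead: release so that it settles flat, then grip again.

apply_moves(delta_pos=[[0,0,1],[0,0,2],[0,0,0],[0,0,0],[0,0,0],[0,0,0],[0,0,0],[0,0,0],[0,0,0],[0,0,0]], spin=[0,0,0,0,0,0,0,0,0,0], grip=[0.9,0.9,0.9,0.5,0.5,0.5,0.5,0.5,0.5,0.5])

```text
t: 22.6
position: [486.7, 161.4, 122.6]
tool_rot: [0.72, -0.694, -0.0, 0.0]
contact_force: [-0.3, 0.1, -0.3]
grip_width: 43.9
```

apply_moves(delta_pos=[[0,0,0],[0,0,0],[0,0,0],[0,0,0],[0,0,0],[0,0,0],[0,0,0],[0,0,0],[0,0,0],[0,0,0]], spin=[0,0,0,0,0,0,0,0,0,0], grip=[0.5,0.5,0.5,0.9,0.9,0.9,0.9,0.9,0.9,0.9])

```text
t: 23.6
position: [486.7, 161.5, 122.6]
tool_rot: [0.72, -0.694, -0.0, 0.0]
contact_force: [-0.0, -0.8, -0.7]
grip_width: 19.6
```

```bash
python3 - <<'E'
from h import *
im=grab('top','top7.png');s=grab('scene','scene7.png')
cv2.imwrite('pics/crop_l.png',np.hstack([cv2.resize(x,None,fx=4,fy=4,interpolation=cv2.INTER_CUBIC) for x in(im[160:260,180:290],s[150:250,340:430])]))
o=robot.get_obs();print(o['position'],o['tool_rot'],o['grip_width'],o['contact_force'])
E
```

```text
[486.67604189 161.46345777 122.62446443] [ 7.19672524e-01 -6.94313659e-01 -5.94195090e-06  3.87568420e-05] 20.09661756673341 [ 0.37406816  0.38748584 -0.80868394]
```

View pics/crop_l.png

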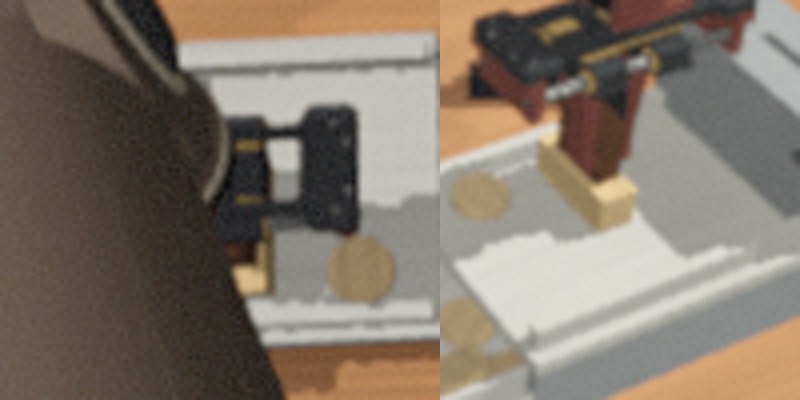

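The scraper now stands flat on the bed, with the disc at (360,270). Measuring the foot ends.

```bash
python3 - <<'E'
from h import *
T=lambda x,y,z:plane('top',180+(x+.5)/4-.5,160+(y+.5)/4-.5,z).round(1)
S=lambda x,y,z:plane('scene',340+(x-440+.5)/4-.5,150+(y+.5)/4-.5,z).round(1)
print('-x end top',T(268,293,94),T(235,293,94)); print('disc',T(360,270,74))
print('+x end bottom',S(602,228,64),S(636,215,64),'top',S(600,203,94),S(637,186,94)); print('-x end top near',S(540,140,94))
E
```

```text
-x end top [435.  144.1  94. ] [435.3 163.6  94. ]
disc [449.9  92.8  74. ]
+x end bottom [513.8 152.9  64. ] [512.9 181.1  64. ] top [518.6 144.5  94. ] [515.  176.3  94. ]
-x end top near [444.3 142.9  94. ]
```

apply_moves(delta_pos=[[0,0,1],[-1,-5,0],[-1,-7,0],[-0.5,-8,0],[0,-8,0],[0,-8,0],[0.5,-8,0],[0,-8,0],[0.5,-8,0],[0,-8,0]], spin=[0,0,0,0,0,0,0,0,0,0], grip=[0.9,0.9,0.9,0.9,0.9,0.9,0.9,0.9,0.9,0.9])

```text
t: 24.7
position: [485.3, 92.8, 123.7]
tool_rot: [0.72, -0.694, 0.0, -0.0]
contact_force: [1.4, 0.6, -1.5]
grip_width: 19.8
```

apply_moves(delta_pos=[[0,-8,0],[0.5,-8,0],[0,-8,0],[0.5,-8,0],[0,-8,0],[0.5,-8,0],[0,-4,0],[0,0,0],[0,0,20],[0,0,30]], spin=[0,0,0,0,0,0,0,0,0,0], grip=[0.9,0.9,0.9,0.9,0.9,0.9,0.9,0.9,0.9,0.9])

```text
t: 25.7
position: [485.4, 41.7, 172.8]
tool_rot: [0.72, -0.694, -0.001, 0.001]
contact_force: [0.4, 0.1, -1.0]
grip_width: 19.9
```

apply_moves(delta_pos=[[0,-30,20],[0,-40,30],[0,-40,0],[0,-40,0],[0,-40,0],[0,-40,0],[0,0,0],[0,0,0],[0,0,0],[0,0,0]], spin=[-0.015,-0.015,-0.015,-0.015,-0.015,-0.015,0,0,0,0], grip=[0.9,0.9,0.9,0.9,0.9,0.9,0.9,0.9,0.9,0.9])

```text
t: 26.7
position: [487.0, -186.9, 223.7]
tool_rot: [-0.689, 0.725, 0.0, 0.0]
contact_force: [0.7, 1.1, -1.1]
grip_width: 19.8
```

```bash
cat >> h.py <<'E'
def discs(n,z,lo,hi):
    im=cv2.imread(n) if isinstance(n,str) else n
    hsv=cv2.cvtColor(im,cv2.COLOR_BGR2HSV); 
    return hsv
E
python3 - <<'E'
from h import *
im=grab('top','top8.png');s=grab('scene','scene8.png')
o=robot.get_obs();print(o['position'],o['tool_rot'],o['grip_width'],o['contact_force'])
cv2.imwrite('pics/crop_m.png',np.hstack([cv2.resize(x,None,fx=3,fy=3,interpolation=cv2.INTER_CUBIC) for x in(im[160:260,240:370],s[170:270,270:400])]))
E
```

```text
[ 486.96254149 -187.33398301  223.74524467] [-6.88446051e-01  7.25287544e-01 -6.80994107e-06  1.12475865e-04] 20.045971730461048 [ 0.85937771 -0.01873718 -1.41872497]
```

View pics/crop_m.png

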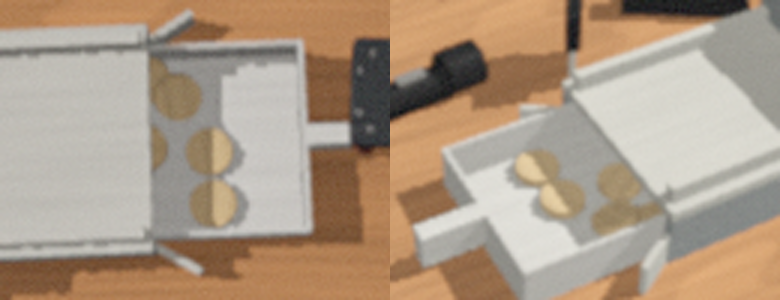

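All five discs are in the tray, with three clear and two partly under the bed edge, at (155,75) and (155,148). The bed is empty. Returning the scraper to its rest.

apply_moves(delta_pos=[[1,-30,0],[1,-32,0],[1,-32,0],[1,-32,0],[1,-32,0],[1,-32,0],[1,-32,0],[0,-30,0],[0,0,0],[0,0,-10]], spin=[0,0,0,0,0,0,0,0,0,0], grip=[0.9,0.9,0.9,0.9,0.9,0.9,0.9,0.9,0.9,0.9])

```text
t: 27.8
position: [494.4, -440.8, 214.2]
tool_rot: [-0.688, 0.726, -0.001, 0.0]
contact_force: [-0.1, 1.1, -0.6]
grip_width: 20.0
```

apply_moves(delta_pos=[[0,0,-35],[0,0,-35],[0,0,-30],[0,0,-20],[0,0,-12],[0,0,-8],[0,0,-5],[0,0,-3],[0,0,0],[0,0,0]], spin=[0,0,0,0,0,0,0,0,0,0], grip=[0.9,0.9,0.9,0.9,0.9,0.9,0.9,0.9,0.9,0.9])

```text
t: 28.8
position: [494.0, -440.8, 66.4]
tool_rot: [-0.688, 0.726, -0.001, 0.0]
contact_force: [-0.3, 0.3, -1.1]
grip_width: 19.8
```

apply_moves(delta_pos=[[0,0,-1],[0,0,-1],[0,0,0],[0,0,0],[0,0,0],[0,0,0],[0,0,0],[0,0,0],[0,0,0],[0,0,0]], spin=[0,0,0,0,0,0,0,0,0,0], grip=[0.9,0.9,0.9,0.9,0.5,0.1,0,0,0,0])

```text
t: 29.8
position: [493.7, -440.5, 63.7]
tool_rot: [-0.688, 0.726, -0.0, -0.0]
contact_force: [-0.3, -0.2, 0.7]
grip_width: 64.3
```

apply_moves(delta_pos=[[0,0,0],[0,0,0],[0,0,0],[0,0,30],[0,0,40],[0,0,40],[0,0,35],[-12,19,0],[-12,19,0],[-12,19,0]], spin=[0,0,0,0,0,0,0,0,0,0], grip=[0,0,0,0,0,0,0,0,0,0])

```text
t: 30.8
position: [457.3, -382.9, 209.0]
tool_rot: [-0.688, 0.726, -0.0, 0.0]
contact_force: [0.7, 0.7, -1.4]
grip_width: 87.9
```

apply_moves(delta_pos=[[-12,19,0],[-12,19,0],[-12,19,0],[-12,19,0],[-12,19,0],[-12,19,0],[-12,19,0],[-5,0,0],[0,0,0],[0,0,0]], spin=[-0.01,-0.01,0,0,0,0,0,0,0,0], grip=[0,0,0,0,0,0,0,0,0,0])

```text
t: 31.8
position: [369.2, -251.5, 208.9]
tool_rot: [-0.68, 0.733, -0.001, 0.0]
contact_force: [0.5, -0.1, -0.1]
grip_width: 87.7
```

```bash
python3 - <<'E'
from h import *
im=grab('top','top9.png');s=grab('scene','scene9.png')
o=robot.get_obs();print(o['position'],o['tool_rot'],o['grip_width'],o['contact_force'])
# light-wood foot by colour, near rest; compare with the start
for tag,n in(('start','scene0.png'),('now','scene9.png')):
    a=cv2.imread('pics/'+n); r=a[250:330,130:190].astype(int); m=((r[...,2]>195)&(r[...,1]>170)&(r[...,0]<190)).astype(np.uint8)
    ys,xs=np.nonzero(m); print(tag,len(xs), xs.min()+130,xs.max()+130,ys.min()+250,ys.max()+250,xs.mean()+130,ys.mean()+250)
for tag,n in(('start','top0.png'),('now','top9.png')):
    a=cv2.imread('pics/'+n); r=a[180:250,440:510].astype(int); m=((r[...,2]>185)&(r[...,1]>150)&(r[...,0]<190))
    ys,xs=np.nonzero(m); print(tag,len(xs), xs.min()+440,xs.max()+440,ys.min()+180,ys.max()+180) if len(xs) else print(tag,0)
E
```

```text
[ 369.19944045 -251.33334955  208.65226114] [-6.80114053e-01  7.33106292e-01 -1.90727857e-04  5.98285534e-05] 87.99180191080556 [0.34292628 1.12380916 0.53891316]
start 164 151 189 270 328 162.65243902439025 292.3170731707317
now 186 152 189 271 328 165.49462365591398 293.23118279569894
start 102 477 488 200 229
now 76 475 489 199 249
```

The foot's colour patch sits within a pixel or two of its start position, so the scraper is back upright in its rest. Next is the gauge.

apply_moves(delta_pos=[[0,0,-35],[0,0,-35],[0,0,-30],[0,0,-20],[0,0,-14],[0,0,0],[0,0,0],[0,0,0],[0,0,0],[0,0,0]], spin=[0,0,0,0,0,0,0,0,0,0], grip=[0,0,0,0,0,0,0.9,0.9,0.9,0.9])

```text
t: 32.9
position: [369.1, -250.8, 75.3]
tool_rot: [-0.68, 0.733, -0.001, 0.0]
contact_force: [0.5, -0.0, 0.1]
grip_width: 59.6
```

apply_moves(delta_pos=[[0,0,0],[0,0,0],[0,0,0],[0,0,0],[0,0,0],[0,0,0],[0,0,0],[0,0,0],[0,0,0],[0,0,0]], spin=[0,0,0,0,0,0,0,0,0,0], grip=[0.9,0.9,0.9,0.9,0.9,0.9,0.9,0.9,0.9,0.9])

```text
t: 33.9
position: [368.6, -252.1, 74.7]
tool_rot: [-0.68, 0.733, -0.001, -0.001]
contact_force: [-1.3, -5.8, -2.1]
grip_width: 15.5
```

apply_moves(delta_pos=[[0,0,20],[0,0,35],[0,0,40],[0,0,40],[0,0,40],[0,0,10],[8,30,0],[8,35,0],[8,35,0],[8,35,0]], spin=[0,0,0,0,0,0,0.015,0.015,0.015,0.015], grip=[0.9,0.9,0.9,0.9,0.9,0.9,0.9,0.9,0.9,0.9])

```text
t: 34.9
position: [400.2, -114.2, 258.7]
tool_rot: [-0.702, 0.712, 0.001, -0.0]
contact_force: [0.4, -0.5, -1.1]
grip_width: 15.8
```

apply_moves(delta_pos=[[9,40,0],[9,40,0],[9,40,0],[9,40,0],[9,40,0],[9,40,0],[9,40,0],[9,40,0],[9,40,0],[9,38,0]], spin=[0.015,0.015,0.015,0,0,0,0,0,0,0], grip=[0.9,0.9,0.9,0.9,0.9,0.9,0.9,0.9,0.9,0.9])

```text
t: 35.9
position: [490.4, 284.0, 258.2]
tool_rot: [0.718, -0.696, -0.0, 0.001]
contact_force: [0.5, -0.2, -1.0]
grip_width: 15.7
```

apply_moves(delta_pos=[[5,26,0],[0,0,0],[0,0,0],[0,0,-10],[0,0,-10],[0,0,-5],[0,0,0],[0,0,0],[0,0,0],[0,0,0]], spin=[0,0,0,0,0,0,0,0,0,0], grip=[0.9,0.9,0.9,0.9,0.9,0.9,0.9,0.9,0.9,0.9])

```text
t: 36.9
position: [495.9, 308.6, 235.1]
tool_rot: [0.718, -0.696, 0.0, -0.0]
contact_force: [0.9, 0.1, -0.9]
grip_width: 16.0
```

```bash
python3 - <<'E'
from h import *
s=grab('scene','scene10.png')
o=robot.get_obs();print(o['position'],o['tool_rot'],o['grip_width'],o['contact_force'])
p=o['position']; b=p[2]-74.7
for n,dz in(('tip',0),('shoulder',50)):
  for dx in(-30,30):
    for dy in (-3,3): print(n,dx,dy,proj('scene',np.array([p[0]+dx,p[1]+dy,b+dz])).round(1))
for q in((463.9,307.3),(529.9,309.5),(497,303),(497,313)): print('slot',proj('scene',np.array([*q,149])).round(1))
cv2.imwrite('pics/crop_n.png',cv2.resize(s[95:195,370:470],None,fx=6,fy=6,interpolation=cv2.INTER_CUBIC))
E
```

```text
[495.83076736 308.55908932 235.01383359] [ 7.17911851e-01 -6.96133955e-01  1.00043638e-04 -2.85932608e-04] 15.854977505158137 [ 0.03471301 -0.10889409 -1.27326801]
tip -30 -3 [420.9 154.2]
tip -30 3 [422.7 153.6]
tip 30 -3 [434.7 165.8]
tip 30 3 [436.5 165.2]
shoulder -30 -3 [424.2 138.8]
shoulder -30 3 [426.  138.3]
shoulder 30 -3 [438.5 150.2]
shoulder 30 3 [440.4 149.7]
slot [420.3 157. ]
slot [436.  169.6]
slot [426.4 163.7]
slot [429.4 162.8]
```

View pics/crop_n.png

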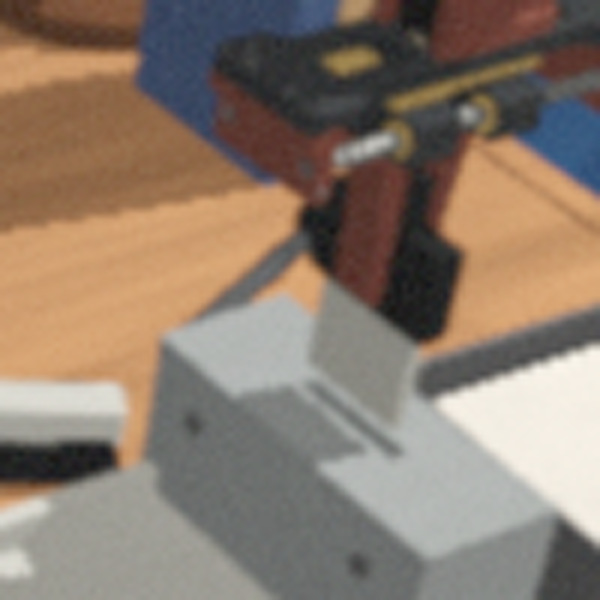

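The blade is just over the slot: its lower edge runs (310,368)–(405,430) and the slot (308,383)–(403,455). The relative error is about 1 mm. Lowering slowly while watching the force.

apply_moves(delta_pos=[[0,-0.7,-5],[0,0,-3],[0,0,-2],[0,0,-1],[0,0,-1],[0,0,-1],[0,0,-1],[0,0,-1],[0,0,0],[0,0,0]], spin=[0,0,0,0,0,0,0,0,0,0], grip=[0.9,0.9,0.9,0.9,0.9,0.9,0.9,0.9,0.9,0.9])

```text
t: 37.95
position: [495.7, 307.8, 219.7]
tool_rot: [0.718, -0.696, 0.0, -0.0]
contact_force: [0.1, 0.5, -1.7]
grip_width: 16.0
```

apply_moves(delta_pos=[[0,0,-2],[0,0,-2],[0,0,-2],[0,0,-2],[0,0,-3],[0,0,-3],[0,0,-3],[0,0,-3],[0,0,0],[0,0,0]], spin=[0,0,0,0,0,0,0,0,0,0], grip=[0.9,0.9,0.9,0.9,0.9,0.9,0.9,0.9,0.9,0.9])

```text
t: 38.95
position: [495.7, 307.8, 199.6]
tool_rot: [0.718, -0.696, -0.0, 0.0]
contact_force: [0.5, 0.4, -1.8]
grip_width: 15.7
```

```bash
python3 - <<'E'
from h import *
o=robot.get_obs();print(o['position'],o['contact_force'],o['torque'])
E
```

```text
[495.69482144 307.75677182 199.5957511 ] [ 0.50854469  0.39038204 -1.77183792] [ 0.04351968  0.03575669 -0.02336593]
```

Blade 24 mm in with no side force. Going down to the shoulder at about z 174.

apply_moves(delta_pos=[[0,0,-4],[0,0,-4],[0,0,-4],[0,0,-4],[0,0,-3],[0,0,-3],[0,0,-2],[0,0,-1],[0,0,-0.5],[0,0,0]], spin=[0,0,0,0,0,0,0,0,0,0], grip=[0.9,0.9,0.9,0.9,0.9,0.9,0.9,0.9,0.9,0.9])

```text
t: 39.95
position: [495.7, 307.8, 174.2]
tool_rot: [0.718, -0.696, 0.0, -0.0]
contact_force: [-0.7, -0.5, -1.8]
grip_width: 16.0
```

apply_moves(delta_pos=[[0,0,0],[0,0,0],[0,0,0],[0,0,0],[0,0,0],[0,0,0],[0,0,0],[0,0,0],[0,0,0],[0,0,0]], spin=[0,0,0,0,0,0,0,0,0,0], grip=[0.9,0.6,0.3,0,0,0,0,0,0,0])

```text
t: 40.95
position: [495.7, 307.8, 174.2]
tool_rot: [0.718, -0.696, 0.0, -0.0]
contact_force: [-0.7, -0.6, -0.8]
grip_width: 84.6
```

apply_moves(delta_pos=[[0,0,20],[0,0,35],[0,0,20],[0,-30,0],[0,-30,0],[0,-30,0],[0,-30,0],[0,-30,0],[0,-30,0],[0,-30,0]], spin=[0,0,0,0.1,0.1,0.1,0.1,0.1,0.1,0.1], grip=[0,0,0,0,0,0,0,0,0,0])

```text
t: 41.95
position: [495.6, 96.5, 249.3]
tool_rot: [0.914, -0.406, 0.0, 0.0]
contact_force: [0.9, 0.6, -0.4]
grip_width: 87.6
```

apply_moves(delta_pos=[[0,-40,0],[0,-40,0],[0,-40,0],[0,-40,0],[0,-40,0],[0,-40,0],[0,-40,0],[0,-40,0],[0,0,0],[0,0,0]], spin=[0.11,0.11,0.11,0.11,0.11,0.11,0.11,0.1,0,0], grip=[0,0,0,0,0,0,0,0,0,0])

```text
t: 42.95
position: [495.4, -222.9, 248.9]
tool_rot: [1.0, 0.013, -0.0, -0.0]
contact_force: [0.4, -0.6, 1.0]
grip_width: 88.0
```

```bash
python3 - <<'E'
from h import *
im=grab('top','top11.png');s=grab('scene','scene11.png')
o=robot.get_obs();print(o['position'],o['tool_rot'],o['contact_force'])
for n,ref in(('top','top8.png'),('scene','scene8.png')):
    a=cv2.imread('pics/'+ref);b=im if n=='top' else s
    d=cv2.absdiff(cv2.GaussianBlur(a,(5,5),0),cv2.GaussianBlur(b,(5,5),0)).max(2)>35
    k,l,st,c=cv2.connectedComponentsWithStats(d.astype(np.uint8))
    print(n,[(tuple(map(int,st[i])),) for i in range(1,k) if st[i][4]>25])
g=cv2.cvtColor(im,cv2.COLOR_BGR2HSV); m=((g[...,1]<45)&(g[...,2]>110)).astype(np.uint8)
for y in range(165,250,8): 
  xs=np.nonzero(m[y,290:400])[0]; print(y,(xs.min()+290,xs.max()+290) if len(xs) else None,end=' ')
E
```

```text
[ 495.90709955 -220.91901377  249.24033509] [ 9.99883808e-01  1.52406575e-02  1.12300592e-04 -2.84450146e-04] [-0.26198659  0.87384016  0.03223795]
top [((439, 90, 139, 178, 7346),), ((356, 105, 100, 116, 4230),), ((490, 137, 3, 13, 26),), ((418, 162, 15, 33, 83),), ((488, 168, 48, 232, 2665),), ((412, 181, 41, 54, 1034),), ((157, 185, 29, 39, 988),), ((433, 185, 8, 8, 39),), ((524, 193, 45, 75, 1411),), ((233, 203, 7, 30, 173),), ((402, 207, 75, 193, 8648),), ((581, 213, 37, 12, 191),), ((387, 218, 12, 9, 60),), ((410, 248, 4, 25, 74),), ((512, 248, 108, 152, 10209),), ((576, 248, 13, 19, 103),), ((594, 275, 8, 17, 67),)]
scene [((205, 0, 16, 6, 75),), ((223, 0, 18, 5, 68),), ((237, 0, 39, 57, 388),), ((165, 3, 72, 151, 2998),), ((222, 7, 6, 25, 66),), ((275, 51, 9, 47, 169),), ((264, 54, 12, 39, 136),), ((272, 58, 5, 20, 67),), ((236, 83, 10, 9, 48),), ((253, 92, 8, 9, 37),), ((222, 107, 45, 38, 780),), ((249, 139, 43, 37, 732),), ((409, 143, 33, 31, 602),), ((200, 153, 65, 64, 1613),), ((168, 172, 21, 4, 52),), ((210, 177, 6, 11, 36),), ((29, 185, 19, 6, 31),), ((373, 189, 16, 16, 77),), ((27, 190, 75, 23, 179),), ((212, 202, 14, 33, 276),), ((184, 233, 17, 21, 286),), ((48, 243, 24, 16, 252),), ((168, 259, 33, 28, 634),), ((146, 264, 11, 10, 85),), ((88, 269, 49, 15, 401),), ((152, 269, 17, 38, 341),), ((121, 277, 24, 17, 222),), ((109, 284, 9, 19, 111),), ((0, 286, 46, 13, 218),), ((98, 297, 45, 32, 682),)]
165 (np.int64(300), np.int64(303)) 173 (np.int64(290), np.int64(339)) 181 (np.int64(295), np.int64(341)) 189 (np.int64(307), np.int64(341)) 197 (np.int64(290), np.int64(342)) 205 (np.int64(295), np.int64(365)) 213 (np.int64(290), np.int64(342)) 221 (np.int64(290), np.int64(343)) 229 (np.int64(290), np.int64(343)) 237 (np.int64(290), np.int64(343)) 245 (np.int64(295), np.int64(300))
```

Tray and discs are unchanged since the last check. The only differences are the arm, the gauge now on the head, and its shadow. Gripping the handle again to slide the tray home.

apply_moves(delta_pos=[[5,33,0],[5,33,0],[4,34,0],[0,0,-40],[0,0,-40],[0,0,-40],[0,0,-40],[0,0,-30],[0,0,-15],[0,0,-8]], spin=[0,0,0,0,0,0,0,0,0,0], grip=[0,0,0,0,0,0,0,0,0,0])

```text
t: 44.05
position: [509.5, -120.9, 35.4]
tool_rot: [1.0, 0.016, -0.0, -0.0]
contact_force: [-0.0, 0.2, -0.0]
grip_width: 88.0
```

apply_moves(delta_pos=[[0,0,0],[0,0,0],[0,0,0],[0,0,0],[0,0,0],[0,0,0],[0,0,0],[0,0,0],[0,0,0],[0,0,0]], spin=[0,0,0,0,0,0,0,0,0,0], grip=[0.9,0.9,0.9,0.9,0.9,0.9,0.9,0.9,0.9,0.9])

```text
t: 45.05
position: [509.8, -122.2, 36.1]
tool_rot: [1.0, 0.015, 0.0, -0.0]
contact_force: [0.5, 0.1, 0.7]
grip_width: 18.0
```

apply_moves(delta_pos=[[-0.4,10,0],[-0.4,12,0],[-0.4,12,0],[-0.4,12,0],[-0.4,12,0],[-0.4,12,0],[-0.4,12,0],[-0.4,12,0],[-0.4,12,0],[-0.4,12,0]], spin=[0,0,0,0,0,0,0,0,0,0], grip=[0.9,0.9,0.9,0.9,0.9,0.9,0.9,0.9,0.9,0.9])

```text
t: 46.05
position: [505.5, -3.2, 36.1]
tool_rot: [1.0, 0.015, -0.0, -0.0]
contact_force: [-0.1, -3.1, -1.2]
grip_width: 18.3
```

apply_moves(delta_pos=[[0,2,0],[0,2,0],[0,2,0],[0,1.5,0],[0,1.5,0],[0,1.5,0],[0,1,0],[0,1,0],[0,0,0],[0,0,0]], spin=[0,0,0,0,0,0,0,0,0,0], grip=[0.9,0.9,0.9,0.9,0.9,0.9,0.9,0.9,0.9,0.9])

```text
t: 47.05
position: [505.7, 8.5, 36.1]
tool_rot: [1.0, 0.015, 0.0, -0.0]
contact_force: [1.0, -0.6, -2.1]
grip_width: 17.9
```

apply_moves(delta_pos=[[0,0.8,0],[0,0.8,0],[0,0.8,0],[0,0.8,0],[0,0.8,0],[0,0,0],[0,0,0],[0,0,0],[0,0,0],[0,0,0]], spin=[0,0,0,0,0,0,0,0,0,0], grip=[0.9,0.9,0.9,0.9,0.9,0.9,0.9,0.9,0.9,0.9])

```text
t: 48.05
position: [506.4, 9.1, 36.3]
tool_rot: [1.0, 0.014, 0.0, 0.002]
contact_force: [2.6, -11.9, -0.7]
grip_width: 17.5
```

apply_moves(delta_pos=[[0,1,0],[0,1,0],[0,0,0],[0,0,0],[0,0,0],[0,-1,0],[0,-1,0],[0,0,0],[0,0,0],[0,0,0]], spin=[0,0,0,0,0,0,0,0,0,0], grip=[0.9,0.9,0.9,0.9,0.9,0.9,0.9,0.6,0,0])

```text
t: 49.05
position: [505.7, 13.2, 36.3]
tool_rot: [1.0, 0.015, 0.0, -0.0]
contact_force: [0.5, 0.6, 0.3]
grip_width: 38.6
```

apply_moves(delta_pos=[[0,0,0],[0,0,0],[0,0,0],[0,0,0],[0,0,30],[0,0,40],[0,0,45],[0,0,45],[0,0,40],[0,0,0]], spin=[0,0,0,0,0,0,0,0,0,0], grip=[0,0,0,0,0,0,0,0,0,0])

```text
t: 50.05
position: [508.3, 13.0, 241.4]
tool_rot: [1.0, 0.015, 0.004, 0.0]
contact_force: [1.1, 0.1, 0.3]
grip_width: 87.7
```

apply_moves(delta_pos=[[0,-40,0],[0,-45,0],[0,-45,0],[0,-45,0],[0,-45,0],[-10,-45,0],[-20,-40,0],[-20,-40,0],[-20,-40,0],[-20,-40,0]], spin=[0,0,0,0,0,0,0,0,0,0], grip=[0,0,0,0,0,0,0,0,0,0])

```text
t: 51.05
position: [414.4, -414.0, 235.2]
tool_rot: [1.0, 0.015, -0.0, -0.0]
contact_force: [1.1, -0.0, 0.1]
grip_width: 87.9
```

```bash
python3 - <<'E'
from h import *
im=grab('top','top12.png');s=grab('scene','scene12.png')
o=robot.get_obs();print(o['position'],o['contact_force'],o['grip_width'])
a=cv2.resize(im[150:260,150:350],None,fx=4,fy=4,interpolation=cv2.INTER_CUBIC)[:, :400*2]
b=cv2.resize(s[140:240,330:470],None,fx=3,fy=3,interpolation=cv2.INTER_CUBIC)[:, :400]
c=cv2.resize(s[240:340,120:230],None,fx=3,fy=3,interpolation=cv2.INTER_CUBIC)
a=cv2.resize(im[150:250,150:350],None,fx=4,fy=3,interpolation=cv2.INTER_CUBIC)
a=cv2.resize(im[160:250,230:343],None,fx=3.3,fy=3.3,interpolation=cv2.INTER_CUBIC)
d=cv2.resize(s[180:280,310:400],None,fx=3,fy=3,interpolation=cv2.INTER_CUBIC)
C=np.zeros((600,800,3),np.uint8)
for q,(y,x) in((a,(0,0)),(b[:297],(0,400)),(c,(300,0)),(d,(300,400))): C[y:y+q.shape[0],x:x+q.shape[1]]=q[:600-y,:800-x]
cv2.imwrite('pics/final.png',C)
print(proj('top',np.array([505,46,0])),proj('top',np.array([505,46,64])))
E
```

```text
[ 410.633939   -419.18883712  234.3858376 ] [1.05207602 1.20151862 0.60510858] 87.70025139067744
[291.60741638 208.70060932] [289.35960024 205.05852719]
```

The picture limit is reached, so I'll check numerically: handle end and side edges, scraper foot, gauge.

```bash
python3 - <<'E'
from h import *
def edge(im,n,P0,P1,z,N=241):
    # strongest brightness step along a world line
    t=np.linspace(0,1,N);g=cv2.GaussianBlur(cv2.cvtColor(im,cv2.COLOR_BGR2GRAY),(3,3),0).astype(np.float32)
    sat=cv2.GaussianBlur(cv2.cvtColor(im,cv2.COLOR_BGR2HSV)[...,1],(3,3),0).astype(np.float32)
    pts=np.array([proj(n,np.array([P0[0]+(P1[0]-P0[0])*k,P0[1]+(P1[1]-P0[1])*k,z])) for k in t],np.float32)
    v=cv2.remap(sat,pts[None,:,0],pts[None,:,1],cv2.INTER_LINEAR)[0]
    d=np.convolve(np.diff(v),np.ones(9),'same'); i=np.abs(d).argmax(); return (np.array(P0)+(np.array(P1)-P0)*t[i]).round(1), d[i].round(0)
T8=cv2.imread('pics/top0.png');T12=cv2.imread('pics/top12.png')
for x in(501,505,509): print('start end',edge(T8,'top',(x-1,-320),(x-1,-260),46),'now end',edge(T12,'top',(x+2,-45),(x+2,15),46))
for y in(-10,0,10,25): print('sides',y,edge(T12,'top',(480,y),(506,y),46),edge(T12,'top',(506,y),(532,y),46))
# anything tray-grey protruding before the mouth, away from the handle
for x in(450,470,545,560): print('front edge',x,edge(T12,'top',(x,10),(x,80),46))
h=cv2.cvtColor(T12,cv2.COLOR_BGR2HSV)
for x in (440,470,545,560): print([int(h[tuple(proj('top',np.array([x,y,46])).round().astype(int)[::-1])][1]) for y in range(20,60,3)])
E
```

```text
start end (array([ 500. , -291.5]), np.float64(-49.0)) now end (array([503., -16.]), np.float64(-52.0))
start end (array([ 504., -292.]), np.float64(-50.0)) now end (array([507., -16.]), np.float64(-50.0))
start end (array([ 508. , -292.2]), np.float64(-45.0)) now end (array([511., -16.]), np.float64(-50.0))
sides -10 (array([492.4, -10. ]), np.float64(-21.0)) (array([515.4, -10. ]), np.float64(20.0))
sides 0 (array([493.1,   0. ]), np.float64(-21.0)) (array([516.5,   0. ]), np.float64(21.0))
sides 10 (array([490.3,  10. ]), np.float64(-19.0)) (array([515.8,  10. ]), np.float64(21.0))Traceback (most recent call last):
  File "<stdin>", line 11, in <module>
  File "<stdin>", line 6, in edge
  File "h.py", line 13, in proj
    i=optics.camera_info(n);K=np.array(i['K'],float);T=np.array(i['camera_from_world'],float)
ValueError: time passes only in moves, steps and waits
```

Handle end is now at y = -16, so the tray is at punch x ≈ 83. The nominal is 85 and the limit is 79. To be sure it is at the stop, I'll give one gentle push on the handle's end with closed fingers.

apply_moves(delta_pos=[[10,34,0],[10,34,0],[10,34,0],[10,34,0],[10,34,0],[10,34,0],[10,34,0],[10,34,0],[10,34,0],[5,33,0]], spin=[0,0,0,0,0,0,0,0,0,0], grip=[1,1,1,1,1,1,1,1,1,1])

```text
t: 52.15
position: [510.8, -71.7, 235.4]
tool_rot: [1.0, 0.015, -0.0, -0.0]
contact_force: [-0.9, -0.4, 0.2]
grip_width: 11.3
```

apply_moves(delta_pos=[[0,0,-35],[0,0,-40],[0,0,-40],[0,0,-40],[0,0,-25],[0,0,-12],[0,0,0],[0,0,0],[0,0,0],[0,0,0]], spin=[0,0,0,0,0,0,0,0,0,0], grip=[1,1,1,1,1,1,1,1,1,1])

```text
t: 53.15
position: [511.6, -73.9, 45.4]
tool_rot: [1.0, 0.015, 0.001, 0.0]
contact_force: [-0.3, 0.1, 0.0]
grip_width: 0.5
```

apply_moves(delta_pos=[[-2,10,0],[-2,10,0],[-1,10,0],[0,8,0],[0,4,0],[0,1.5,0],[0,1.5,0],[0,1,0],[0,0,0],[0,0,0]], spin=[0,0,0,0,0,0,0,0,0,0], grip=[1,1,1,1,1,1,1,1,1,1])

```text
t: 54.15
position: [505.7, -28.1, 44.1]
tool_rot: [1.0, 0.015, -0.0, 0.0]
contact_force: [-0.6, -0.2, 0.5]
grip_width: 0.5
```

apply_moves(delta_pos=[[0,1,0],[0,1,0],[0,1,0],[0,1,0],[0,0,0],[0,0,0],[0,0,0],[0,0,0],[0,0,0],[0,0,0]], spin=[0,0,0,0,0,0,0,0,0,0], grip=[1,1,1,1,1,1,1,1,1,1])

```text
t: 55.15
position: [505.7, -25.1, 44.2]
tool_rot: [1.0, 0.014, -0.0, 0.001]
contact_force: [-0.1, -5.2, 0.6]
grip_width: 0.4
```

apply_moves(delta_pos=[[0,1,0],[0,1,0],[0,1,0],[0,0,0],[0,0,0],[0,0,0],[0,0,0],[0,0,0],[0,0,0],[0,0,0]], spin=[0,0,0,0,0,0,0,0,0,0], grip=[1,1,1,1,1,1,1,1,1,1])

```text
t: 56.15
position: [505.8, -25.0, 44.2]
tool_rot: [1.0, 0.013, -0.0, 0.002]
contact_force: [1.0, -13.2, 1.8]
grip_width: 0.6
```

It is firm at the stop: 13 N with no motion. The handle end is at about y = -15, so the tray is at x ≈ 84. Backing off and checking the scraper and gauge.

apply_moves(delta_pos=[[0,-10,0],[0,-30,0],[0,-20,20],[0,0,40],[0,0,40],[0,0,40],[0,0,40],[-30,0,10],[-40,0,0],[-40,0,0]], spin=[0,0,0,0,0,0,0,0,0,0], grip=[1,1,1,1,1,1,1,1,1,1])

```text
t: 57.15
position: [394.8, -80.1, 234.2]
tool_rot: [1.0, 0.015, 0.0, -0.0]
contact_force: [-0.7, -0.3, 1.5]
grip_width: 0.3
```

```bash
python3 - <<'E'
from h import *
im=grab('top','top13.png');s=grab('scene','scene13.png')
ci={n:optics.camera_info(n) for n in('top','scene')}
optics_ci=ci
def fit(img,n,mask,lo,hi,zt):
    m=np.zeros(mask.shape,np.uint8);m[lo[1]:hi[1],lo[0]:hi[0]]=mask[lo[1]:hi[1],lo[0]:hi[0]]
    m=cv2.morphologyEx(m,cv2.MORPH_OPEN,np.ones((2,2),np.uint8))
    c=max(cv2.findContours(m,cv2.RETR_EXTERNAL,cv2.CHAIN_APPROX_NONE)[0],key=cv2.contourArea)
    r=cv2.minAreaRect(c); bx=cv2.boxPoints(r); return r,[plane(n,*p,zt)[:2].round(0).tolist() for p in bx]
v=im.max(2)
print('dark near head top (gauge grip)',fit(im,'top',(v<60).astype(np.uint8),(150,180),(195,235),194))
t0=cv2.imread('pics/top0.png')
def foot(i): 
    i=i.astype(int); return ((i[...,2]>170)&(i[...,1]>140)&(i[...,2]-i[...,0]>25)&(i[...,1]-i[...,0]>20)&(i[...,2]-i[...,1]<45)).astype(np.uint8)
print('foot start',fit(t0,'top',foot(t0),(460,190),(500,240),35)); print('foot now',fit(im,'top',foot(im),(460,190),(500,240),35))
h=cv2.cvtColor(im,cv2.COLOR_BGR2HSV)
d=cv2.absdiff(cv2.GaussianBlur(t0,(5,5),0),cv2.GaussianBlur(im,(5,5),0)).max(2)
print('tin/paperweight diff',(d[95:145,360:400]>40).sum(),(d[115:170,420:480]>40).sum(), 'rest',(d[180:245,455:505]>40).sum())
E
```

```text
dark near head top (gauge grip) (((166.5, 204.5), (35.0, 13.0), 90.0), [[528.0, 311.0], [527.0, 284.0], [452.0, 279.0], [452.0, 307.0]])
foot start (((482.4695739746094, 210.4226531982422), (20.760738372802734, 10.038737297058105), 86.98721313476562), [[516.0, -433.0], [517.0, -458.0], [463.0, -457.0], [462.0, -431.0]])
foot now (((481.5, 214.5), (31.0, 11.0), 90.0), [[519.0, -430.0], [519.0, -459.0], [439.0, -452.0], [440.0, -424.0]])
tin/paperweight diff 0 0 rest 225
```

```bash
python3 - <<'E'
from h import *
s=cv2.imread('pics/scene13.png');t=cv2.imread('pics/top13.png')
for n,im,(x0,y0,x1,y1) in(('scene',s,(400,110,460,180)),('top',t,(150,180,200,235))):
    m=np.zeros(im.shape[:2],np.uint8);m[y0:y1,x0:x1]=(im.max(2)[y0:y1,x0:x1]<70)
    k,l,st,c=cv2.connectedComponentsWithStats(m);i=1+st[1:,4].argmax();print(n,st[i],c[i].round(1))
    q=np.array([proj(n,np.array([496.5+a*38,308+b*8,z])) for a in(-1,1) for b in(-1,1) for z in(149,194)],np.float32)
    h=cv2.convexHull(q);mm=np.zeros_like(m);cv2.fillConvexPoly(mm,h.round().astype(int),1);ys,xs=np.nonzero(mm)
    print(' predicted bbox',xs.min(),ys.min(),np.ptp(xs)+1,np.ptp(ys)+1,len(xs),(xs.mean().round(1),ys.mean().round(1)))
    for dz in(-4,0,8):pass
E
```

```text
scene [418 145  24  26 354] [429.2 157.5]
 predicted bbox 417 142 27 31 497 (np.float64(429.8), np.float64(156.7))
top [187 180  12  55 542] [192.2 207.2]
 predicted bbox 156 184 19 38 626 (np.float64(165.0), np.float64(202.6))
```

The scene silhouette of the gauge grip matches the predicted shoulder-down pose within 1 px: (429.2,157.5) against (429.8,156.7). Handing in.

```bash
python3 -c "
from station import robot
print(robot.hand_in())"
```

```text
the job is handed in; nothing more can be done
None
```

I handed the job in at about t = 57 s, and by my checks every part of it is done. hand_in gives no verdict.

**What I did**
- **Tray start:** I pulled the tray's back end into the bay mouth, at about x = -47 mm.
- **Sweep:** I swept all five discs into the tray with the scraper. The first try at the second lane caught on the side rail (about 12 N) and tilted the scraper in the grip, leaving one disc behind. Pressing the scraper down on the bed did not level it and reached 35 N. I stood it on the empty bed, gripped it again and repeated the sweep.
- **Scraper, gauge, tray:** I put the scraper back in its rest, set the gauge in the head slot and slid the tray home.

**Last checks**
- **Discs:** all five were seen in the tray, with the bed empty, before I slid it home. They can't be seen now that it is inside.
- **Tray:** it is firm at the stop, with no motion under a 13 N push. The handle end puts it at x ≈ 83–84 mm (nominal 85, limit 79).
- **Scraper:** the foot measures 80 × 29 mm and lies about 5 mm from the centre of the rest.
- **Gauge:** the grip matches its shoulder-down position within 1 px in the scene view. The top view disagreed: it put the grip about 6 mm off along the slot, and a second top-view check picked up the wrong dark patch. I relied on the scene view.
- **Bystanders:** the tin and paperweight show no change in the top picture.

The final composite picture was refused by the viewer's limit, so these last checks are numeric only.

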